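# Fish the blanks tray out from under the lathe

### The arm

A 6-joint arm with a two-finger parallel gripper is mounted at the origin on the work surface. World frame = base frame: x ahead of the robot, y to its left, z up, the work surface at z = 0. Lengths are in mm, angles in rad, forces in N, time in s.
With the tool pointing down it reaches from about 350 to 775 mm from the base axis. Payload 5.5 kg.
Tool frame: the origin (TCP) lies at the very end of the fingers, on their centre line; the grasp point (between the pads) lies 19 mm behind it; z points along the fingers, y is the direction in which the jaws open and shut (so a half turn about z gives the same grasp; the last joint's range is limited). The gripper opens to 85 mm and grips with 20 to 120 N. Pads are 22 mm wide; open, the fingers measure 114 mm over their backs; the gripper's body (76 mm by 85 mm) begins 54 mm behind the grasp point. The pads swing forward as they close: fully open they stand 13 mm farther back than shut.
Start: joints at [0.975, 0.313, 0.046, 1.304, 0, 1.431], TCP at [253.135, 516.331, 200.723] pointing down, gripper open.
Joint ranges: [-2.76, 2.76], [-0.86, 1.69], [-1.03, 1.26], [-2.2, 2.34], [-1.47, 1.5], [-3.14, 3.14]. Speed limits (rad/s): [2.57, 2.57, 3.14, 3.14, 3.14, 3.14].

### API

Orientations are given as a rotation vector (axis times angle).
In Python, from station import arm gives the robot as it stands.
- The arm moves only by the tool arm_command, never from a script. Its argument "plan" is a list that holds one entry, the list of rows, each a list of 7 numbers: the closure, from -1 (fully open) to 1 (shut), so that 0 is half open, then the shift along the world's x, y, z in cm, then the turn, a rotation vector about the world's x, y, z in degrees. A call has 1 to 8 rows; each row is the pose to reach, as a shift and turn from the pose measured when the call began; what a row does not reach only later rows make up. A row lasts 1/12 s, in which the tool goes at most 41.7 mm and 7.16 degrees, less where a joint would pass 70% of its speed; a pose out of reach is approached as far as the arm can. A call with a gripper value outside its range is refused whole. The fingers move at their own pace and stop on an object; "grip_force" is the grip in N (left out, the last holds). Time passes only in rows, so rows that repeat a pose let the fingers close. It gives the time, the measured TCP pose, the force and the opening at its end, in the units of the state.
- arm.get_state(): the state, without advancing time (a new reading comes with each control period).
- arm.grab_frame(name): name is "side" or "top"; returns a dict with "image" (480x640x3 uint8, red, green, blue), "depth" (480x640 float32, mm along the optical axis (not along the pixel's ray), 0 where there is no reading), "fx", "fy", "cx", "cy" (pixels), "view" (4x4, takes a point from world to camera coordinates). Camera axes: x right, y up, looking along -z (the intrinsics and any distortion apply to the point x, -y, -z); pixel columns grow to the right and rows downward; lengths in mm; the calibration is good to about 2 mm. A picture is of the moment at which its call begins.
- arm.close_job(): hands the job in, once; it reports no verdict.
Trained networks look in a picture, given as the dict that the camera call returned (one of the last four; its "shot" number tells which), for a name from the list of things; names that differ only in an ending like _2 or _b are one class to them, and where a whole thing is asked for, a point or a joint stands for the part that bears it (a point fixed in the world has none). Each returns a list of dicts, best first, with "conf" (0 to 1); they miss things now and then, are a little off and sometimes report something else, mostly with a low value. They report only what shows in the picture. A call takes as long as a camera call. They do not tell look-alikes from the thing itself.
- arm.cut_out(picture, thing): "mask" (480x640 bool, what is visible of it) and "rect" ([left, top, right, bottom] in pixels, round what is visible of it).
The state is a dict: "clock": time; "joint_positions": joint angles; "joint_vel": joint speeds; "joint_torque": joint torques, N m; "tcp_pos": TCP position; "tcp_rot": TCP orientation; "contact_force": force on the tool from outside, world axes, zero at the start; "wrist_torque": the same for the moment, N m; "grip_width": finger opening in mm.
Only numpy, scipy, OpenCV 4.12 (cv2) and the standard library are available. Lean on these libraries where they do the work, as an engineer would, in place of code of your own. Each camera call takes 0.05 s, during which the arm holds its last target.

### The job

The tray of turned blanks has been pushed back under the bed of the lathe. Take the hooked rod from its stand, reach it at a slant under the bed's front edge, feel for the eye on the tray's front, hook it and draw the tray out towards you until it meets its stop. Then unhook, hang the rod upright in its stand again and leave the crock, faceplate, bone tool and birch foot where they are.

Things in the scene. Friction and masses are not known exactly. Their poses are not given: they have to be found in the camera images.
- rod: Steel rod with pale wooden handle, about 120 g, upright in the stand's fork. Origin: on the shaft axis, underside of the crossbar that rests on the fork; z up the shaft. Crossbar 16 (x) x 36 (y) x 6. Handle 20 (x) x 18 (y), z = 6 to 86. Round 8 mm shaft down to z = -105, there bent 55 degrees towards -x into a straight claw 28 long, 8 thick, ending (centre of round end) at x = -23, z = -121.
- rod_tip (a point): Centre of the claw's round end (radius 4), axes as the rod.
- rod_handle (a point): Middle of the rod's handle, best gripped across its 18 mm width (along y); axes as the rod.
- stand_seat (a point): Fixed wooden rod stand: point midway between its two fork arms, on their top, 150 above the bench, where the rod's origin belongs. The fork's gap is 14 wide (y) and open to its -x side; it runs from the post behind at x = +34 to x = -20. Arms 14 wide, 12 thick. z is up. Foot 110 x 90 x 12.
- lathe: Fixed hand-cranked lathe, iron bed 540 long (y), 220 deep (x), 30 thick, its underside 140 above the bench, open below between legs at y = -222 and +222. Origin on the bench below the middle of the bed's front edge; x straight back, z up. Headstock (y = 145 to 245) and tailstock (y = -175 to -245) stand on the bed, 70 or more back from the edge.
- bed_edge (a point): Middle of the lower front edge of the bed, axes as the lathe. Under the bed hides a tray with a ring eye on its front. Ring centre: (32 mm minus joint tray) behind this edge in x, 22 above the bench; along y not measured, anywhere from -45 to +45 of this point. The tray's front, 170 wide and 52 high, is 32 behind the ring's centre.
- tray (a joint): How far the tray is drawn out (m): 0 fully back, 0.11 at the stop. It slides only along -x of bed_edge, 2 N friction, stays where left. Its eye is a flat, level, eight-sided steel ring of 8 mm bar, 45 over the flats (flats face x and y), hole 29 across, on the middle of the tray's front; it is rigid sideways and downwards.
- crock: Loose green glazed crock, 90 across, 100 high; bystander; origin at the centre of its underside.
- faceplate: Loose pear-wood faceplate, a disc 110 across with a hub, 30 high; bystander; origin at the centre of its underside.
- bone: Loose bone smoothing tool, a flat bar 130 (x) x 22 x 8; bystander; origin at the centre of its underside.
- foot: Loose turned birch foot, 56 across, 36 high; bystander; origin at the centre of its underside.
There are look-alikes about, which are no part of the job. Of the things shaped like the rod, the steel one is meant. Of the things shaped like the part that bears stand_seat, the dark wooden one is meant.

How it is judged:
By the outcome, as a careful person would: the job done as asked, in the order asked, and still so for the second after the job is handed in, with the robot touching nothing.
It also fails if it takes over 69 s, if anything falls off the work surface, if the arm or the gripper's body presses on something with over 40 N, if the wrist force passes 120 N, or if a joint passes its speed limit or range.

## Working session

There is one attempt and no reset: what is moved stays moved. The work goes in short steps, Python scripts to look and compute and a tool call to move; the robot and the scene stay as the last step left them, time stands still between calls to the robot, and variables do not carry over. Pictures are saved under pics/ and viewed, and the job is handed in when it is done.

Besides the shell and the picture viewer there is one more tool, called after "Call:" by a JSON object that holds its "method" and its "body", one argument or row to a line. arm_command: Moves the arm, as the interface text tells. Its arguments: {"type":"object","properties":{"plan":{"type":"array"},"grip_force":{"type":"number"}},"required":["plan"]}

```bash
mkdir -p pics; ls
python3 - <<'E'
from station import arm
import cv2,numpy as np,pickle
print(arm.get_state())
for n in("side","top"):
    f=arm.grab_frame(n); pickle.dump(f,open(n+".pkl","wb"))
    cv2.imwrite(f"pics/{n}0.png",f["image"][:,:,::-1])
    print(n,f["fx"],f["fy"],f["cx"],f["cy"],np.round(f["view"],3).tolist(),[k for k in f])
    for t in["rod","stand_seat","lathe","tray","crock","faceplate","bone","foot"]:
        try:
            for r in arm.cut_out(f,t): print(t,round(r["conf"],2),r["rect"],r["mask"].sum())
        except Exception as e: print(t,e)
E
```

```text
pics
{'clock': 0.0, 'joint_positions': array([ 9.75394615e-01,  3.14009986e-01,  4.49571286e-02,  1.30359153e+00,
       -6.62789617e-07,  1.43118661e+00]), 'joint_vel': array([ 0.00112911, -0.00122808,  0.00040691, -0.0016027 ,  0.0014592 ,
       -0.00093968]), 'joint_torque': array([-1.15726001e-03, -4.80628967e+01,  2.98533922e+01,  1.94303063e-02,
       -1.44494816e-04,  8.66258404e-06]), 'tcp_pos': array([252.78852377, 515.81300695, 199.79453418]), 'tcp_rot': array([-7.09624938e-01, -3.05971598e+00,  2.70889012e-03]), 'contact_force': array([-0.02943627,  0.16522749, -0.17117972]), 'wrist_torque': array([-0.05185297, -0.00970249,  0.00408243]), 'grip_width': 85.28506878137183}
side 583.7748723999238 583.7748723999238 319.1333186529206 237.78742815591357 [[0.897, -0.441, 0.014, -391.718], [0.317, 0.666, 0.676, -337.019], [-0.307, -0.602, 0.737, -1454.238], [0.0, 0.0, 0.0, 1.0]] ['image', 'depth', 'fx', 'fy', 'cx', 'cy', 'view', 'shot']
rod 0.73 [290.2, 178.1, 305.0, 241.4] 381
rod 0.66 [207.6, 227.2, 227.8, 277.6] 269
stand_seat 0.72 [194.9, 150.3, 233.7, 204.8] 1104
stand_seat
[... 319 characters left out ...]
326.8, 331.1, 350.9, 354.4] 339
top 459.38285993210116 459.38285993210116 318.7189665874107 242.9814013201616 [[0.061, -0.998, -0.005, 102.288], [0.975, 0.059, 0.214, -529.688], [-0.213, -0.018, 0.977, -1018.886], [0.0, 0.0, 0.0, 1.0]] ['image', 'depth', 'fx', 'fy', 'cx', 'cy', 'view', 'shot']
rod 0.87 [193.8, 340.9, 281.5, 369.8] 540
rod 0.8 [247.2, 226.3, 265.7, 268.1] 342
stand_seat 0.67 [243.0, 221.3, 287.0, 280.2] 1551
stand_seat 0.59 [90.0, 285.8, 151.9, 338.8] 2421
lathe 0.94 [201.9, 63.0, 526.1, 193.2] 26896
tray 0.69 [345.3, 172.4, 386.5, 194.2] 190
crock 0.82 [463.9, 237.7, 513.3, 277.0] 1614
faceplate 0.78 [161.7, 220.0, 205.2, 263.4] 1562
foot 0.8 [414.2, 281.3, 436.1, 303.2] 352
```

View pics/side0.png

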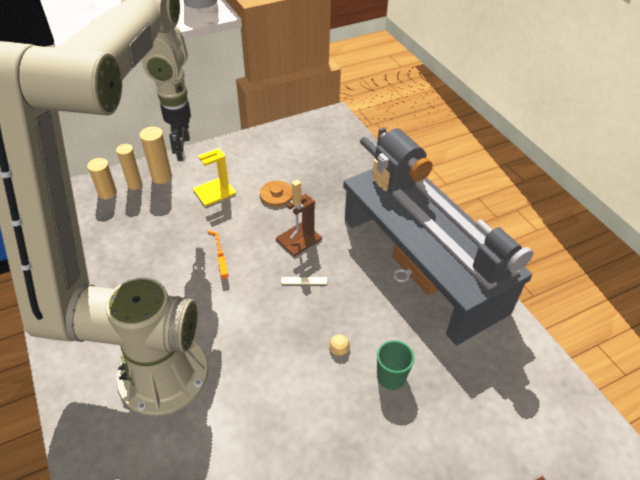

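View pics/top0.png

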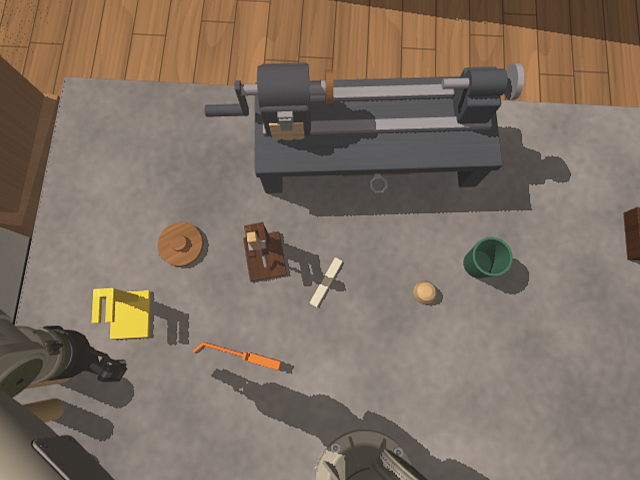

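Run:
```python
import cv2,pickle
s=pickle.load(open("side.pkl","rb"))["image"];t=pickle.load(open("top.pkl","rb"))["image"]
a=cv2.resize(s[160:300,190:450],None,fx=3,fy=3,interpolation=cv2.INTER_CUBIC)
b=cv2.resize(t[160:300,190:450],None,fx=3,fy=3,interpolation=cv2.INTER_CUBIC)
cv2.imwrite("pics/c1.png",a[:,:,::-1]);cv2.imwrite("pics/c2.png",b[:,:,::-1])
```

```text
(no output)
```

View pics/c1.png

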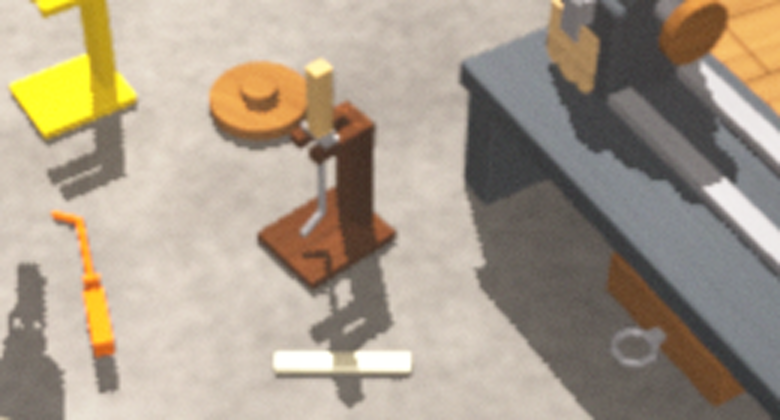

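View pics/c2.png

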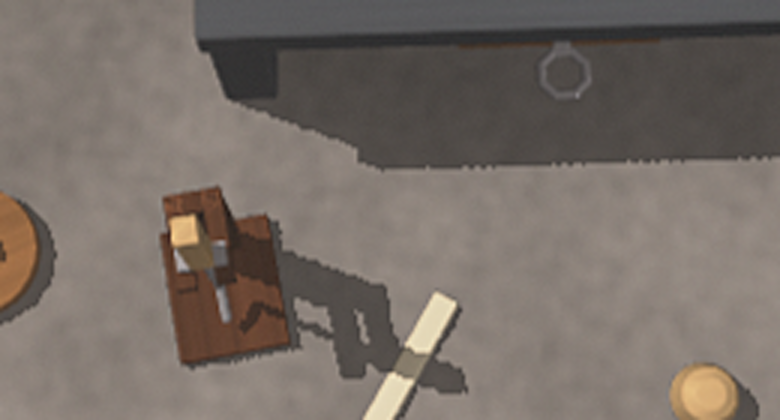

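Candidates for the rod: the steel rod with the pale handle in the dark stand, side (297,210) / top (256,247); and the orange rod lying on the bench, side (218,252) / top (237,355). For the stand: dark side (299,222), yellow side (213,180). By the description I take the steel rod and the dark stand, and the crops confirm both. The ring eye shows at side (402,276) and top (378,184).

```bash
cat > h.py <<'E'
import numpy as np,cv2,pickle
def cloud(f):
    d=f["depth"];v,u=np.mgrid[0:480,0:640]
    X=(u-f["cx"])/f["fx"]*d;Y=-(v-f["cy"])/f["fy"]*d
    P=np.stack([X,Y,-d,np.ones_like(d)],-1)@np.linalg.inv(f["view"]).T
    P=P[...,:3];P[d==0]=np.nan
    return P
def proj(f,p):
    c=f["view"]@np.append(p,1);return np.array([f["cx"]+f["fx"]*c[0]/-c[2],f["cy"]-f["fy"]*c[1]/-c[2]])
def ray(f,u,v):
    V=np.linalg.inv(f["view"]);d=V[:3,:3]@np.array([(u-f["cx"])/f["fx"],-(v-f["cy"])/f["fy"],-1]);return V[:3,3],d
def atz(f,u,v,z):
    o,d=ray(f,u,v);return o+d*(z-o[2])/d[2]
def load(n):return pickle.load(open(n+".pkl","rb"))
E
python3 - <<'E'
from h import *
np.set_printoptions(precision=1,suppress=True)
for n,box,lb,rb in(("top",(215,285,235,295),(165,215,240,520),(175,195,365,392)),("side",(170,260,265,330),(150,345,340,530),(262,290,388,412))):
    f=load(n);P=cloud(f);im=f["image"].astype(int)
    S=P[box[0]:box[1],box[2]:box[3]].reshape(-1,3);C=im[box[0]:box[1],box[2]:box[3]].reshape(-1,3)
    print(n)
    for z0,z1 in((7,17),(145,160),(225,245)):
        m=(S[:,2]>z0)&(S[:,2]<z1);q=S[m]
        if len(q)>3:print(z0,len(q),np.median(q,0),q.min(0),q.max(0),cv2.minAreaRect(q[:,:2].astype(np.float32)))
    L=P[lb[0]:lb[1],lb[2]:lb[3]].reshape(-1,3);m=(L[:,2]>163)&(L[:,2]<177);q=L[m]
    print("bed",len(q),cv2.minAreaRect(q[:,:2].astype(np.float32)))
    R=P[rb[0]:rb[1],rb[2]:rb[3]].reshape(-1,3);m=(R[:,2]>14)&(R[:,2]<32);q=R[m]
    print("ring",len(q),np.median(q,0),q.min(0),q.max(0),cv2.minAreaRect(q[:,:2].astype(np.float32)))
E
```

```text
top
7 1154 [479.7 253.4  12.2] [431.5 209.5   7.2] [576.7 321.7  17. ] ((505.82745361328125, 268.816162109375), (133.55807495117188, 90.01397705078125), 14.498103141784668)
145 388 [512.6 264.6 150.6] [465.1 239.4 145.2] [541.4 296.  159.7] ((503.91900634765625, 268.23095703125), (69.94889831542969, 42.29151916503906), 14.39687442779541)
225 102 [488.5 263.4 235.5] [478.2 254.1 226.4] [500.4 274.8 242.7] ((489.2595520019531, 264.0891418457031), (19.9635009765625, 17.92274284362793), 15.682581901550293)
bed 1266 ((673.4510498046875, 13.068374633789062), (18.917991638183594, 537.2896728515625), 3.999298572540283)
ring 161 [688.8  -2.4  25.2] [667.  -23.4  18.9] [712.5  19.9  31. ] ((689.4470825195312, -1.6778640747070312), (43.1690673828125, 44.57756042480469), 52.924312591552734)
side
7 968 [498.6 277.   12.1] [393.7 169.1   7. ] [683.3 568.   17. ] ((538.8858032226562, 364.51239013671875), (395.8045654296875, 201.94639587402344), 67.25349426269531)
145 197 [511.5 259.  149.7] [467.1 233.1 145. ] [545.9 294.5 159.4] ((506.88531494140625, 264.1550598144531), (74.06575012207031, 50.711936950683594), 13.36861801147461)
225 56 [490.5 257.4 233.5] [480.5 249.3 225.1] [501.2 272.2 240.2] ((490.8334045410156, 259.8524169921875), (19.204927444458008, 22.202484130859375), 11.378495216369629)
bed 7637 ((781.7333374023438, 19.691558837890625), (227.3617706298828, 544.3622436523438), 5.462374687194824)
ring 157 [702.8  -0.2  24.2] [668.  -30.2  14.1] [726.7  40.8  32. ] ((701.4576416015625, 4.555706024169922), (73.62855529785156, 46.794525146484375), 37.290008544921875)
```

Run:
```python
from h import *
f=load("top");t=f["image"]
b=cv2.resize(t[215:290,232:300],None,fx=8,fy=8,interpolation=cv2.INTER_CUBIC)
cv2.imwrite("pics/c3.png",b[:,:,::-1])
f=load("side");t=f["image"]
b=cv2.resize(t[170:262,265:335],None,fx=6,fy=6,interpolation=cv2.INTER_CUBIC)
cv2.imwrite("pics/c4.png",b[:,:,::-1])
```

```text
(no output)
```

View pics/c3.png

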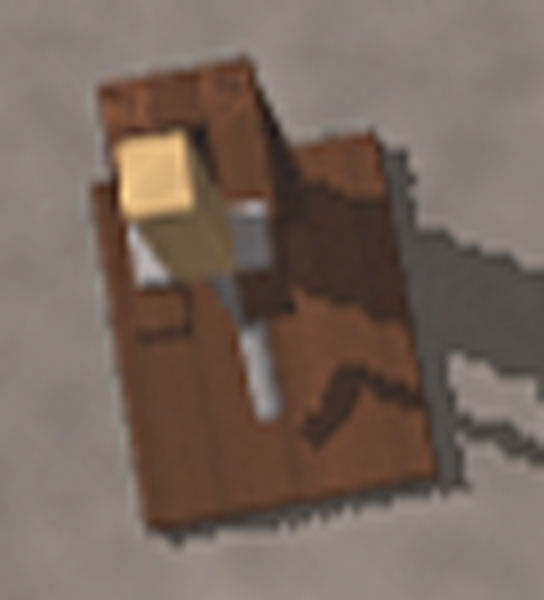

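View pics/c4.png

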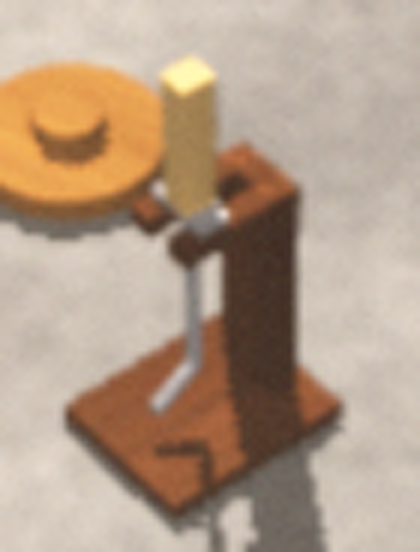

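Run:
```python
from h import *
from station import arm
np.set_printoptions(precision=1,suppress=True)
print([a for a in dir(arm) if a[0]!='_'])
for n,rb,c,lb in(("top",(172,200,360,395),(689,-2),(100,215,240,520)),("side",(262,292,385,415),(690,-2),(150,345,340,530))):
    f=load(n);P=cloud(f)
    R=P[rb[0]:rb[1],rb[2]:rb[3]].reshape(-1,3);m=(R[:,2]>17)&(R[:,2]<33)&(np.hypot(R[:,0]-c[0],R[:,1]-c[1])<28);q=R[m]
    print(n,"ring",len(q),q.min(0),q.max(0),q.mean(0),cv2.minEnclosingCircle(q[:,:2].astype(np.float32)))
    # front edge: top-surface points, per-y-bin min x
    L=P[lb[0]:lb[1],lb[2]:lb[3]].reshape(-1,3);q=L[(abs(L[:,2]-170)<6)]
    ys=np.arange(-230,240,15);pts=[]
    for y in ys:
        s=q[abs(q[:,1]-y)<8]
        if len(s)>3:pts.append((np.percentile(s[:,0],2),y))
    pts=np.array(pts);k=np.polyfit(pts[:,1],pts[:,0],1);r=pts[:,0]-np.polyval(k,pts[:,1]);
    g=abs(r)<4;k=np.polyfit(pts[g,1],pts[g,0],1);print("edge x=%.4f*y+%.1f"%tuple(k),"yaw deg",np.degrees(np.arctan(-k[0])),q[:,1].min(),q[:,1].max(),g.sum(),len(g))
```

```text
['PlanningError', 'close_job', 'cut_out', 'get_state', 'grab_frame']
top ring 169 [667.  -23.4  18.9] [716.   19.9  31. ] [690.5  -1.9  25.2] ((691.333984375, -1.2117209434509277), 24.86786651611328)
edge x=-0.0924*y+672.8 yaw deg 5.281878860643574 -255.6036283839307 295.2780193135929 32 32
side ring 110 [668.  -27.8  19.2] [717.   20.3  31.4] [692.6  -5.2  24.7] ((692.4810791015625, -3.7009363174438477), 24.879961013793945)
edge x=-0.0919*y+674.7 yaw deg 5.24954425341364 -258.196880880005 288.2239361113934 32 32
```

Run:
```python
from station import arm
import numpy as np
from scipy.spatial.transform import Rotation as R
s=arm.get_state();M=R.from_rotvec(s["tcp_rot"]).as_matrix();print(M.round(3))
y=M[:,1];a=np.degrees(np.arctan2(y[1],y[0]));print("jaw az",a,"need",104.4,"or",-75.6)
print(np.array([490,262,290])-s["tcp_pos"])
```

```text
[[-0.898  0.44   0.   ]
 [ 0.44   0.898  0.   ]
 [-0.     0.    -1.   ]]
jaw az 63.887345846892586 need 104.4 or -75.6
[ 236.84492241 -254.37286723   89.23654444]
```

Call:
{"method": "arm_command", "body": {
  "plan": [
    [[-1, 0, 0, 4, 0, 0, 0], [-1, 0, 0, 8, 0, 0, 0], [-1, 2, -2, 10, 0, 0, 6], [-1, 5, -5, 10, 0, 0, 12], [-1, 8, -8, 10, 0, 0, 18], [-1, 11, -11, 10, 0, 0, 24], [-1, 14, -14, 10, 0, 0, 30], [-1, 16, -17, 10, 0, 0, 36]]
  ],
  "grip_force": 60
}}

```text
clock: 1.57
tcp_pos: [415.1, 345.0, 300.6]
tcp_rot: [-0.279, 3.128, 0.001]
contact_force: [1.4, -0.5, -0.2]
grip_width: 85.7
```

```bash
cat > st.py <<'E'
from station import arm
import numpy as np
from scipy.spatial.transform import Rotation as R
np.set_printoptions(precision=2,suppress=True)
s=arm.get_state();M=R.from_rotvec(s["tcp_rot"]).as_matrix();y=M[:,1]
print(s["clock"],s["tcp_pos"],"jaw az",np.degrees(np.arctan2(y[1],y[0])),"zdir",M[:,2],"q",s["joint_positions"],"F",s["contact_force"],"w",s["grip_width"])
E
python3 st.py
```

```text
1.5667 [415.05 345.04 300.59] jaw az 100.17877384914746 zdir [ 0.  0. -1.] q [ 0.54  0.24  0.19  1.52 -0.    0.37] F [ 1.42 -0.54 -0.19] w 85.70698270101832
```

Call:
{"method": "arm_command", "body": {
  "plan": [
    [[-1, 3, -3, -0.5, 0, 0, 4.2], [-1, 6, -6.5, -1, 0, 0, 4.2], [-1, 7.5, -8.3, -1, 0, 0, 4.2], [-1, 7.5, -8.3, -1, 0, 0, 4.2], [-1, 7.5, -8.3, -1, 0, 0, 4.2]]
  ]
}}

```text
clock: 1.98
tcp_pos: [491.0, 260.6, 290.2]
tcp_rot: [-0.387, 3.118, 0.001]
contact_force: [-0.1, -0.0, -0.0]
grip_width: 85.2
```

```bash
python3 st.py
python3 - <<'E'
from station import arm
from h import *
for n,b in(("side",(100,260,230,390)),("top",(150,300,180,350))):
    f=arm.grab_frame(n);pickle.dump(f,open(n+"1.pkl","wb"))
    i=cv2.resize(f["image"][b[0]:b[1],b[2]:b[3]],None,fx=4,fy=4,interpolation=cv2.INTER_CUBIC)
    cv2.imwrite(f"pics/{n}1.png",i[:,:,::-1])
    s=arm.get_state();print(n,proj(f,s["tcp_pos"]))
E
```

```text
1.9833 [490.96 260.55 290.19] jaw az 104.15878096646267 zdir [-0.  0. -1.] q [0.34 0.27 0.2  1.5  0.   0.1 ] F [-0.14 -0.04 -0.03] w 85.2254457453303
side [295.24053599 166.61215084]
top [247.41812407 229.13906742]
```

View pics/side1.png

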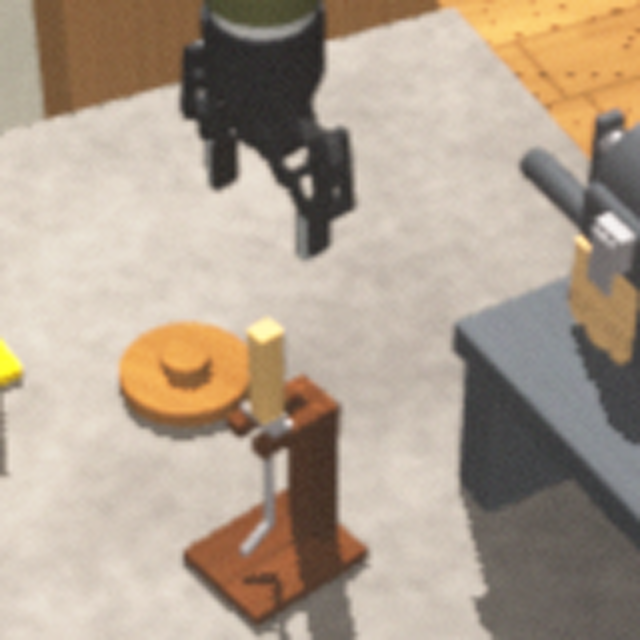

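View pics/top1.png

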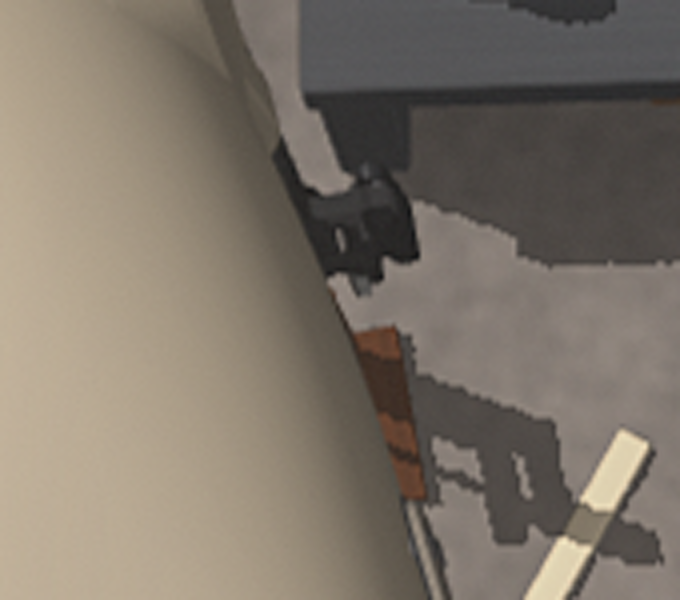

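The crops show the open jaws at side (297,155), over the pale handle at side (296,190). The line-up is good to a few mm, so I'm descending.

Call:
{"method": "arm_command", "body": {
  "plan": [
    [[-1, -0.2, 0.2, -2, 0, 0, 0.2], [-1, -0.2, 0.2, -4.5, 0, 0, 0.2], [-1, -0.2, 0.2, -7, 0, 0, 0.2], [-1, -0.2, 0.2, -9.5, 0, 0, 0.2], [-1, -0.2, 0.2, -11, 0, 0, 0.2], [-1, -0.2, 0.2, -11, 0, 0, 0.2], [-1, -0.2, 0.2, -11, 0, 0, 0.2]]
  ]
}}

```text
clock: 2.67
tcp_pos: [486.2, 265.5, 180.6]
tcp_rot: [0.402, -3.115, -0.001]
contact_force: [0.7, 0.5, 1.5]
grip_width: 85.1
```

```bash
python3 st.py
python3 - <<'E'
from station import arm
from h import *
for n,b in(("side",(130,270,230,390)),):
    f=arm.grab_frame(n)
    i=cv2.resize(f["image"][b[0]:b[1],b[2]:b[3]],None,fx=4,fy=4,interpolation=cv2.INTER_CUBIC)
    cv2.imwrite(f"pics/{n}2.png",i[:,:,::-1])
E
```

```text
2.6667 [486.22 265.48 180.63] jaw az 104.7183871662077 zdir [-0.  0. -1.] q [ 0.35  0.28 -0.05  1.24  0.    0.1 ] F [0.74 0.52 1.54] w 85.11178701446673
```

View pics/side2.png

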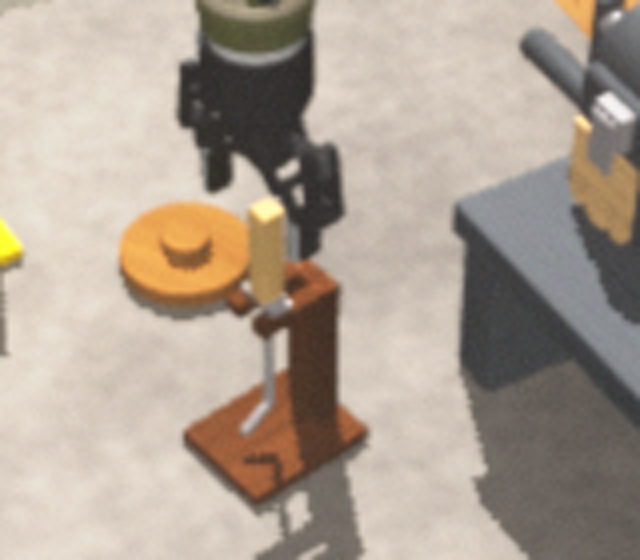

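```bash
python3 st.py
python3 - <<'E'
from station import arm
from h import *
np.set_printoptions(precision=1,suppress=True)
f=arm.grab_frame("side");pickle.dump(f,open("s3.pkl","wb"));P=cloud(f);im=f["image"]
p=arm.get_state()["tcp_pos"];print(p)
for z in(180,193,236):print(z,proj(f,[p[0],p[1],z]),proj(f,[489,263,z]))
for u,v in((285,172),(284,176),(307,186),(307,190),(304,185),(296,182),(297,190),(297,200)):
    print(u,v,im[v,u],P[v,u])
print(np.linalg.inv(f["view"])[:3,3])
# all cloud points near the tool x,y and z in 180..260
m=(abs(P[...,0]-488)<50)&(abs(P[...,1]-262)<75)&(P[...,2]>160)&(P[...,2]<260)
v,u=np.where(m);q=P[m];c=im[m]
dark=c.sum(1)<200
print("dark pts",dark.sum(),q[dark].min(0),q[dark].max(0))
b=~dark;print("handle",q[b].min(0),q[b].max(0),np.median(q[b],0))
k=np.argsort(q[dark][:,2])[:25];print(np.c_[q[dark][k],u[dark][k],v[dark][k]])
E
```

```text
2.7167 [487.25 265.56 181.75] jaw az 104.68869253980974 zdir [ 0.  0. -1.] q [ 0.35  0.28 -0.05  1.24  0.    0.1 ] F [0.45 0.05 0.55] w 84.84133048910188
[488.  265.5 182.3]
180 [294.6 196.3] [295.3 196.7]
193 [294.5 192.9] [295.2 193.3]
236 [294.2 181.3] [295.  181.7]
285 172 [50 43 39] [478.4 305.6 241.3]
284 176 [71 65 59] [473.2 301.2 232.3]
307 186 [52 49 46] [501.2 212.3 257.5]
307 190 [52 47 45] [499.9 209.5 245.9]
304 185 [68 63 63] [492.6 212.5 264.3]
296 182 [255 250 189] [491.9 262.6 234.3]
297 190 [168 134  87] [490.3 253.3 213.1]
297 200 [168 134  85] [491.4 257.2 171.3]
[  11.6 -823.8 1305. ]
dark pts 81 [467.9 204.4 229.8] [508.7 311.9 260. ]
handle [466.1 207.6 160. ] [511.4 311.8 258.9] [488.8 256.1 215.6]
[[482.6 309.  229.8 286.  174. ]
 [477.8 305.  231.1 285.  175. ]
 [471.1 303.4 231.2 283.  176. ]
 [483.5 311.  231.5 286.  173. ]
 [498.1 218.3 232.  305.  192. ]
 [473.2 301.2 232.3 284.  176. ]
 [484.6 306.3 234.8 287.  173. ]
 [477.9 304.8 234.9 285.  174. ]
 [471.  302.9 235.4 283.  175. ]
 [473.4 301.5 235.6 284.  175. ]
 [503.2 210.4 236.7 308.  192. ]
 [485.4 308.  236.9 287.  172. ]
 [478.3 305.6 237.7 285.  173. ]
 [506.7 211.5 238.  309.  191. ]
 [470.7 308.8 238.1 282.  173. ]
 [471.2 303.1 238.7 283.  174. ]
 [473.5 301.5 239.1 284.  174. ]
 [503.6 211.2 239.4 308.  191. ]
 [507.7 213.5 239.5 309.  190. ]
 [495.4 206.3 239.6 306.  193. ]
 [499.3 208.4 239.9 307.  192. ]
 [498.5 212.9 240.  306.  191. ]
 [485.3 307.6 240.9 287.  171. ]
 [508.7 215.7 240.9 309.  189. ]
 [481.  304.5 241.2 286.  172. ]]
```

Run:
```python
from h import *
np.set_printoptions(precision=1,suppress=True)
f=load("s3");P=cloud(f);im=f["image"].astype(int)
for lo,hi in((215-12,240),(285,325)):
    m=(abs(P[...,0]-488)<45)&(P[...,1]>lo)&(P[...,1]<hi)&(P[...,2]>100)&(P[...,2]<262)
    v,u=np.where(m);q=P[m];k=np.argsort(q[:,2])[:30];print(np.c_[q[k],u[k],v[k],im[m][k]])
i=cv2.resize(f["image"][150:220,260:330],None,fx=8,fy=8,interpolation=cv2.INTER_NEAREST)
cv2.imwrite("pics/c5.png",i[:,:,::-1])
```

```text
[[476.8 239.8 141.9 295.  213.   84.   66.   51. ]
 [481.8 237.3 142.1 297.  213.   91.   70.   60. ]
 [479.  238.  142.6 296.  213.   78.   58.   47. ]
 [488.6 238.6 145.9 299.  211.   78.   59.   47. ]
 [479.3 238.5 146.  296.  212.   78.   59.   44. ]
 [476.5 239.  146.8 295.  212.   78.   55.   43. ]
 [476.8 239.6 150.  295.  211.   81.   56.   42. ]
 [481.7 236.8 150.4 297.  211.   82.   59.   46. ]
 [483.8 234.7 151.5 298.  211.   73.   52.   37. ]
 [478.6 236.9 151.7 296.  211.   78.   55.   37. ]
 [489.1 239.5 152.8 299.  209.   94.   75.   70. ]
 [506.9 218.1 225.  308.  193.  129.  119.  112. ]
 [497.2 216.6 226.5 305.  194.  119.  106.   98. ]
 [491.9 217.8 227.6 303.  194.  148.  131.  123. ]
 [498.5 213.  229.  306.  194.  127.   95.   76. ]
 [496.9 215.9 230.9 305.  193.   80.   76.   74. ]
 [498.1 218.3 232.  305.  192.   67.   67.   65. ]
 [492.2 212.1 232.3 304.  194.  130.  124.  117. ]
 [493.8 215.6 232.4 304.  193.  112.  109.  105. ]
 [507.4 212.8 232.9 309.  192.  102.   96.   89. ]
 [500.4 210.7 233.8 307.  193.   91.   83.   77. ]
 [490.3 214.2 234.9 303.  193
[... 1261 characters left out ...]
229.7 288.  173.  156.  145.  135. ]
 [482.6 309.  229.8 286.  174.   53.   50.   44. ]
 [469.  305.5 230.4 282.  176.   96.   89.   85. ]
 [484.8 307.1 230.5 287.  174.   77.   71.   65. ]
 [477.8 305.  231.1 285.  175.   55.   51.   45. ]
 [471.1 303.4 231.2 283.  176.   63.   59.   52. ]
 [483.5 311.  231.5 286.  173.   54.   48.   45. ]
 [480.1 303.2 231.7 286.  175.   73.   67.   61. ]
 [473.2 301.2 232.3 284.  176.   71.   65.   59. ]
 [468.8 311.8 232.8 281.  174.  138.  134.  124. ]
 [466.8 307.  233.7 281.  175.  143.  136.  130. ]
 [484.6 306.3 234.8 287.  173.   69.   64.   57. ]
 [477.9 304.8 234.9 285.  174.   51.   50.   45. ]
 [488.7 308.7 235.1 288.  172.  153.  146.  134. ]]
```

View pics/c5.png

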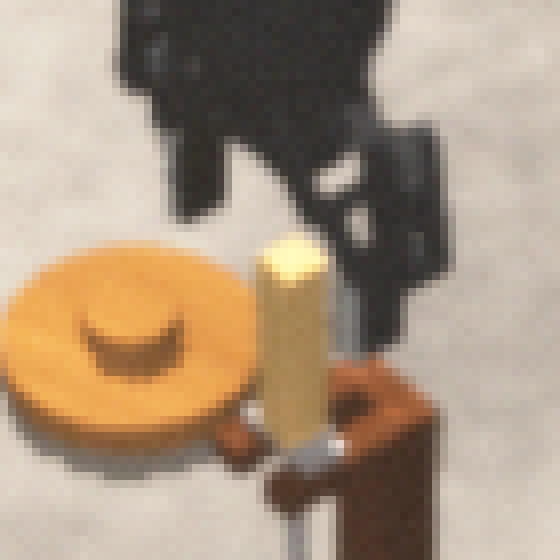

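```bash
python3 - <<'E'
from h import *
np.set_printoptions(precision=1,suppress=True)
for n,tcp in(("side",(252.8,515.8,199.8)),("side1",(490.9,260.6,290.2))):
    f=load(n);P=cloud(f)
    m=(np.hypot(P[...,0]-tcp[0],P[...,1]-tcp[1])<70)&(P[...,2]>tcp[2]-30)&(P[...,2]<tcp[2]+90)&(f["image"].sum(2)<330)
    v,u=np.where(m);q=P[m];k=np.argsort(q[:,2])[:16];print(n,len(q));print(np.c_[q[k],u[k],v[k]]);print(proj(f,np.array(tcp)))
E
python3 st.py
```

```text
side 98
[[275.4 555.9 242.2 186.  140. ]
 [277.6 552.5 243.8 187.  140. ]
 [279.6 548.2 246.2 188.  140. ]
 [237.3 469.1 246.4 182.  160. ]
 [271.5 550.2 247.5 185.  140. ]
 [275.5 553.3 247.6 186.  139. ]
 [231.9 469.3 248.1 180.  160. ]
 [284.6 553.3 248.2 189.  138. ]
 [280.5 549.6 248.5 188.  139. ]
 [279.2 554.8 248.9 187.  138. ]
 [228.  474.9 248.9 178.  159. ]
 [234.2 466.7 249.3 181.  160. ]
 [272.4 552.2 249.4 185.  139. ]
 [273.6 555.4 250.3 185.  138. ]
 [282.4 545.2 251.  189.  139. ]
 [277.1 546.8 251.6 187.  139. ]]
[184.9 161.5]
side1 163
[[479.4 301.  334.8 285.  146. ]
 [482.7 301.8 336.4 286.  145. ]
 [486.3 303.5 337.3 287.  144. ]
 [484.6 299.6 337.4 287.  145. ]
 [488.7 302.2 337.4 288.  144. ]
 [473.4 300.1 337.4 283.  146. ]
 [475.6 298.6 337.8 284.  146. ]
 [477.1 302.  338.1 284.  145. ]
 [500.5 210.5 338.3 307.  163. ]
 [474.3 302.1 339.  283.  145. ]
 [479.  299.7 339.1 285.  145. ]
 [499.1 213.5 339.8 306.  162. ]
 [489.1 303.1 339.9 288.  143. ]
 [503.2 210.2 340.8 308.  162. ]
 [479.7 301.2 341.1 285.  144. ]
 [501.3 206.3 341.1 308.  163. ]]
[295.7 166.8]
2.7667 [487.96 265.52 182.35] jaw az 104.66566198547818 zdir [ 0.  0. -1.] q [ 0.35  0.28 -0.05  1.24  0.    0.1 ] F [0.28 0.16 0.37] w 85.2250414985624
```

The picture shows the open fingertips at z≈228, about 43 mm above the reported TCP (182); 13 mm was expected. I'll half-close clear of the handle and check how the tips swing.

Call:
{"method": "arm_command", "body": {
  "plan": [
    [[0.3, 0.1, -0.3, 0, 0, 0, 0], [0.3, 0.1, -0.3, 0, 0, 0, 0], [0.3, 0.1, -0.3, 0, 0, 0, 0], [0.3, 0.1, -0.3, 0, 0, 0, 0], [0.3, 0.1, -0.3, 0, 0, 0, 0]]
  ]
}}

```text
clock: 3.18
tcp_pos: [489.1, 262.5, 182.7]
tcp_rot: [-0.4, 3.113, 0.002]
contact_force: [0.2, 0.5, -0.5]
grip_width: 30.1
```

```bash
python3 st.py
python3 - <<'E'
from h import *
from station import arm
np.set_printoptions(precision=1,suppress=True)
f=arm.grab_frame("side");pickle.dump(f,open("s4.pkl","wb"));P=cloud(f)
m=(abs(P[...,0]-488)<45)&(abs(P[...,1]-262)<70)&(P[...,2]>160)&(P[...,2]<290)&(f["image"].sum(2)<330)
v,u=np.where(m);q=P[m];k=np.argsort(q[:,2])[:24];print(np.c_[q[k],u[k],v[k]])
i=cv2.resize(f["image"][150:220,260:330],None,fx=8,fy=8,interpolation=cv2.INTER_NEAREST)
cv2.imwrite("pics/c6.png",i[:,:,::-1])
E
```

```text
3.1833 [489.14 262.45 182.68] jaw az 104.65149137091478 zdir [ 0.  0. -1.] q [ 0.35  0.28 -0.05  1.24  0.    0.09] F [ 0.21  0.5  -0.51] w 30.128378894799088
[[501.2 258.7 162.1 300.  201. ]
 [503.  255.9 163.8 301.  201. ]
 [503.2 256.  167.5 301.  200. ]
 [504.9 259.8 171.3 301.  198. ]
 [502.9 255.3 172.2 301.  199. ]
 [494.1 242.  213.7 300.  192. ]
 [481.3 273.1 218.7 291.  185. ]
 [490.9 241.6 219.  299.  191. ]
 [504.9 239.3 219.1 304.  190. ]
 [493.8 234.8 219.8 301.  192. ]
 [479.9 276.6 220.1 290.  184. ]
 [477.1 277.1 220.8 289.  184. ]
 [477.9 272.1 220.9 290.  185. ]
 [475.9 267.7 221.6 290.  186. ]
 [491.2 242.  222.2 299.  190. ]
 [500.8 237.  222.6 303.  190. ]
 [495.1 283.3 223.5 294.  180. ]
 [482.4 275.3 224.  291.  183. ]
 [479.8 276.1 224.2 290.  183. ]
 [495.7 232.3 224.8 302.  191. ]
 [476.5 275.4 226.1 289.  183. ]
 [498.4 238.1 226.3 302.  189. ]
 [492.5 244.8 226.7 299.  188. ]
 [481.3 286.  226.7 289.  180. ]]
```

View pics/c6.png

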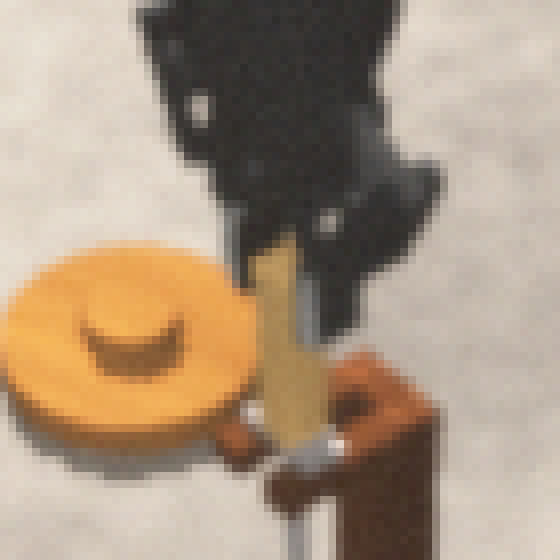

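Call:
{"method": "arm_command", "body": {
  "plan": [
    [[0.1, 0, 0, -1, 0, 0, 0], [0.1, 0, 0, -2.2, 0, 0, 0], [0.1, 0, 0, -3.4, 0, 0, 0], [0.1, 0, 0, -3.4, 0, 0, 0], [0.1, 0, 0, -3.4, 0, 0, 0]]
  ]
}}

```text
clock: 3.65
tcp_pos: [488.2, 262.1, 147.4]
tcp_rot: [-0.4, 3.115, 0.001]
contact_force: [0.6, -0.5, -0.8]
grip_width: 38.5
```

```bash
python3 st.py
python3 - <<'E'
from h import *
from station import arm
f=arm.grab_frame("side");pickle.dump(f,open("s5.pkl","wb"));P=cloud(f)
i=cv2.resize(f["image"][150:220,260:330],None,fx=8,fy=8,interpolation=cv2.INTER_NEAREST)
cv2.imwrite("pics/c7.png",i[:,:,::-1])
E
```

```text
3.65 [488.17 262.08 147.36] jaw az 104.64926093045827 zdir [ 0.  0. -1.] q [ 0.35  0.29 -0.11  1.16  0.    0.09] F [ 0.64 -0.54 -0.78] w 38.543686840460005
```

View pics/c7.png

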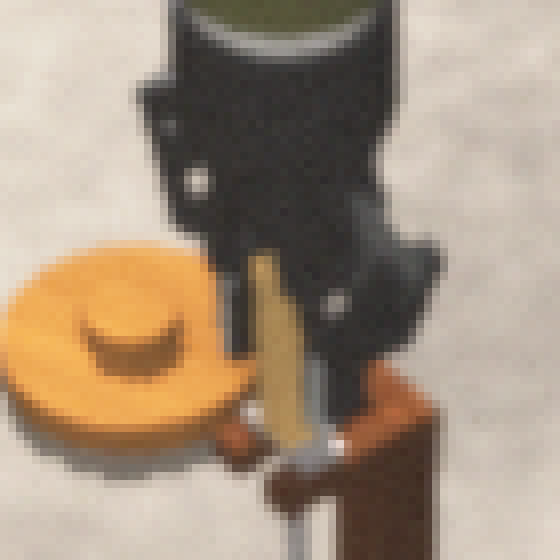

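Call:
{"method": "arm_command", "body": {
  "plan": [
    [[1, 0, 0, 0, 0, 0, 0], [1, 0, 0, 0, 0, 0, 0], [1, 0, 0, 0, 0, 0, 0], [1, 0, 0, 0, 0, 0, 0], [1, 0, 0, 0, 0, 0, 0], [1, 0, 0, 0, 0, 0, 0]]
  ],
  "grip_force": 100
}}

```text
clock: 4.2
tcp_pos: [489.3, 262.4, 148.9]
tcp_rot: [-0.4, 3.112, 0.002]
contact_force: [-0.7, 0.0, 4.1]
grip_width: 16.8
```

```bash
python3 st.py
```

```text
4.2 [489.29 262.44 148.93] jaw az 104.64357687198086 zdir [ 0.  0. -1.] q [ 0.35  0.29 -0.11  1.16  0.    0.09] F [-0.66  0.01  4.05] w 16.781336213618644
```

Call:
{"method": "arm_command", "body": {
  "plan": [
    [[1, 0, 0, 0.5, 0, 0, 0], [1, 0, 0, 1.2, 0, 0, 0], [1, 0, 0, 1.2, 0, 0, 0], [1, -1.5, -0.38, 1.2, 0, 0, 0], [1, -3, -0.75, 1.2, 0, 0, 0], [1, -5, -1.25, 1.2, 0, 0, 0], [1, -7, -1.75, 1.2, 0, 0, 0], [1, -7, -1.75, 1.2, 0, 0, 0]]
  ]
}}

```text
clock: 4.87
tcp_pos: [415.1, 244.0, 160.6]
tcp_rot: [0.402, -3.115, -0.001]
contact_force: [-0.3, -0.6, -2.4]
grip_width: 17.0
```

```bash
python3 st.py
python3 - <<'E'
from h import *
from station import arm
f=arm.grab_frame("side");pickle.dump(f,open("s6.pkl","wb"))
i=cv2.resize(f["image"][130:270,230:370],None,fx=4,fy=4,interpolation=cv2.INTER_CUBIC)
cv2.imwrite("pics/c8.png",i[:,:,::-1])
E
```

```text
4.8667 [415.08 243.97 160.63] jaw az 104.69488932606829 zdir [-0.  0. -1.] q [ 0.36  0.15 -0.26  1.16  0.    0.11] F [-0.34 -0.58 -2.38] w 16.977498880220562
```

View pics/c8.png

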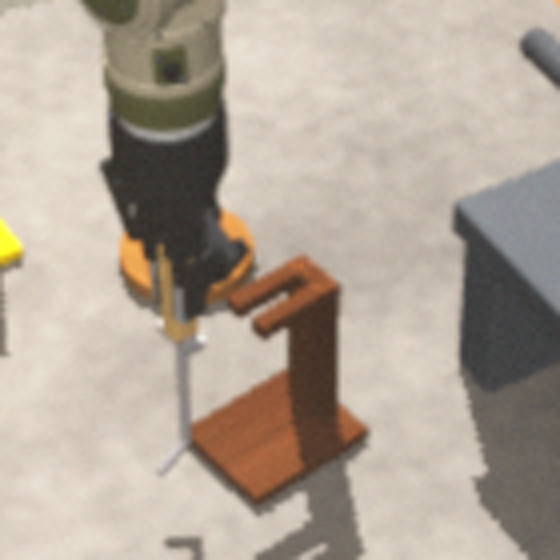

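The rod is out and hanging upright in the grip, with its tip at side (270,247) and clear of the stand. Next I work out the slant pose.

```bash
cat > tgt.py <<'E'
from station import arm
import numpy as np
from scipy.spatial.transform import Rotation as R
def goal(yaw,theta,pos):
    s=arm.get_state();M=R.from_rotvec(s["tcp_rot"]).as_matrix()
    # base: tool down, jaw along +-y(yaw): choose same family as home (jaw az=90+yaw)
    c,sn=np.cos(np.radians(yaw)),np.sin(np.radians(yaw))
    y=np.array([-sn,c,0]);z=np.array([0,0,-1.]);x=np.cross(y,z)
    B=np.c_[x,y,z];G=R.from_rotvec(-np.radians(theta)*y).as_matrix()@B
    d=R.from_matrix(G@M.T).as_rotvec(degrees=True)
    print("t",round(s["clock"],2),"shift cm",((np.array(pos)-s["tcp_pos"])/10).round(2),"turn deg",d.round(1),"q",s["joint_positions"].round(2),"tcp",s["tcp_pos"].round(1),"F",s["contact_force"].round(1),"w",round(s["grip_width"],1))
E
python3 -c "
from tgt import *
goal(5.27,50,[513,-19,180])"
```

```text
t 4.92 shift cm [  9.56 -26.36   1.9 ] turn deg [  8.6 -49.2  -8.8] q [ 0.36  0.15 -0.26  1.16  0.    0.11] tcp [417.4 244.6 161. ] F [ 0.1 -1.  -1.9] w 16.9
```

Call:
{"method": "arm_command", "body": {
  "plan": [
    [[1, 0, -3, 2, 0, 0, 0], [1, 0, -6, 4, 0, 0, 0], [1, 0, -10, 5, 1, -6, -1], [1, 1, -13.5, 5, 2, -12, -2], [1, 2, -17, 5, 3, -18, -3], [1, 3, -20, 5, 4, -24, -4], [1, 4, -22, 5, 5.2, -30, -5.4], [1, 5, -24, 5, 6.3, -36, -6.5]]
  ]
}}

```text
clock: 5.58
tcp_pos: [468.3, 2.8, 212.7]
tcp_rot: [-0.172, 2.489, 0.035]
contact_force: [0.8, 0.0, -2.1]
grip_width: 17.2
```

```bash
python3 -c "
from tgt import *
goal(5.27,50,[513,-19,180])"
```

```text
t 5.58 shift cm [ 4.47 -2.18 -3.27] turn deg [  2.4 -12.7  -2.2] q [-0.37 -0.43 -0.84  0.58  0.28 -0.42] tcp [468.3   2.8 212.7] F [ 0.8  0.  -2.1] w 17.2
```

Call:
{"method": "arm_command", "body": {
  "plan": [
    [[1, 2, -1, 0, 0.8, -4, -0.7], [1, 4, -2, -1, 1.6, -8, -1.4], [1, 4.5, -2.2, -2, 2.4, -12.7, -2.2], [1, 4.5, -2.2, -3.3, 2.4, -12.7, -2.2], [1, 4.5, -2.2, -3.3, 2.4, -12.7, -2.2], [1, 4.5, -2.2, -3.3, 2.4, -12.7, -2.2]]
  ]
}}

```text
clock: 6.08
tcp_pos: [519.2, -22.7, 191.7]
tcp_rot: [-0.108, 2.292, 0.058]
contact_force: [-0.2, -0.1, -2.1]
grip_width: 16.9
```

```bash
python3 -c "
from tgt import *
goal(5.27,50,[513,-19,135])"
python3 - <<'E'
from h import *
from station import arm
for n in("side","top"):
    f=arm.grab_frame(n);pickle.dump(f,open(n+"7.pkl","wb"))
    cv2.imwrite(f"pics/{n}7.png",f["image"][:,:,::-1])
E
```

```text
t 6.08 shift cm [-0.62  0.37 -5.67] turn deg [-0.3 -1.4 -0.3] q [-0.47 -0.38 -1.03  0.16  0.42 -0.39] tcp [519.2 -22.7 191.7] F [-0.2 -0.1 -2.1] w 16.9
```

View pics/side7.png

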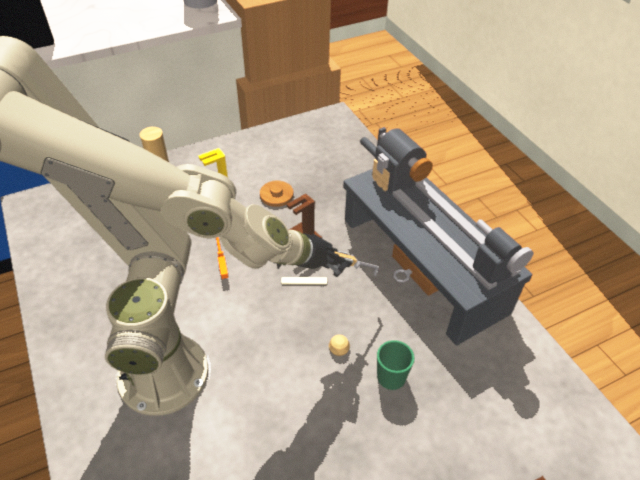

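View pics/top7.png

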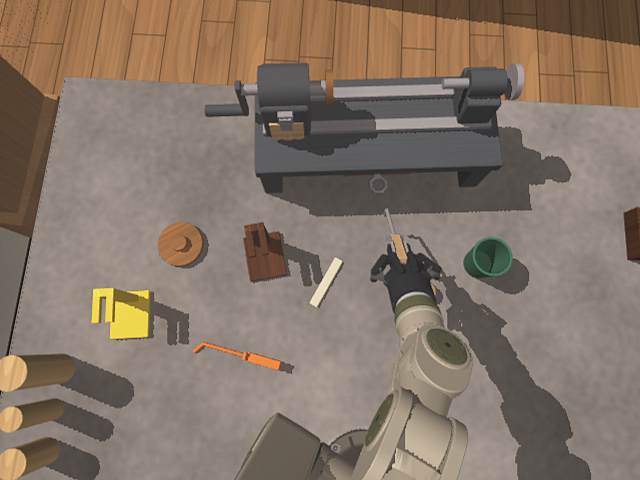

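```bash
cat > kin.py <<'E'
import numpy as np
from scipy.spatial.transform import Rotation as R
from scipy.optimize import least_squares
D=[([.9754,.3140,.04496,1.30359,0,1.4312],[252.8,515.8,199.8],[-.7096,-3.0597,.0027]),
([.54,.24,.19,1.52,0,.37],[415.05,345.04,300.6],[-.279,3.128,.001]),
([.34,.27,.20,1.5,0,.10],[490.96,260.55,290.2],[-.387,3.118,.001]),
([.35,.28,-.05,1.24,0,.09],[489.1,262.5,182.7],[-.4,3.113,.002]),
([.35,.29,-.11,1.16,0,.09],[489.3,262.4,148.9],[-.4,3.112,.002]),
([.36,.15,-.26,1.16,0,.11],[417.4,244.6,161],[.402,-3.115,-.001]),
([-.37,-.43,-.84,.58,.28,-.42],[468.3,2.8,212.7],[-.172,2.489,.035]),
([-.47,-.38,-1.03,.16,.42,-.39],[519.2,-22.7,191.7],[-.108,2.292,.058])]
def fk(q,p):
    a1,d1,h,L1,L2,d2,L3,L4,d3,L5=p[:10]
    ry=lambda a:R.from_rotvec([0,a,0]).as_matrix();rz=lambda a:R.from_rotvec([0,0,a]).as_matrix();rx=lambda a:R.from_rotvec([a,0,0]).as_matrix()
    T=rz(q[0]);P=T@np.array([a1,d1,h])
    T=T@ry(q[1]);P=P+T@np.array([0,0,L1])
    T=T@ry(-q[2]);P=P+T@np.array([L2,0,L5])
    T=T@ry(q[3]);P=P+T@np.array([0,0,d3])
    s5=np.sign(p[10]);T=T@rz(s5*q[4]);P=P+T@np.array([L4,0,0])
    s6=np.sign(p[11]);T=T@rx(s6*q[5]+p[12])
    return P,T@np.array([[0,0,1],[0,1,0],[-1,0,0]]).T.T
def fit(extra=[]):
    best=None
    for s5 in(1,-1):
        for s6 in(1,-1):
            def res(v):
                p=np.r_[v[:10],s5,s6,v[10]];r=[]
                for q,x,w in D+extra:
                    P,T=fk(q,p);G=R.from_rotvec(w).as_matrix()
                    r+=list(P-x)+list(200*(T[:,2]-G[:,2]))+list(200*(T[:,1]-G[:,1]))
                reg=1e-3*(v[:10]-v0[:10])
                return np.r_[r,reg]
            v0=np.array([0,80,300,400,400,0,0,250,0,0,0.])
            for o in(0,np.pi/2,np.pi,-np.pi/2):
                v0[10]=o
                f=least_squares(res,v0)
                if best is None or f.cost<best[0]:best=(f.cost,np.r_[f.x[:10],s5,s6,f.x[10]],f.fun)
    return best
E
python3 - <<'E'
from kin import *
np.set_printoptions(precision=2,suppress=True)
b=fit();print(b[0],b[1]);print(np.abs(b[2][:72]).reshape(-1,9))
np.save("kin.npy",b[1])
E
```

```text
315.84722966108563 [ 12.44  78.76 206.08 402.7  392.74   0.     0.   351.82  29.02  72.15
   1.     1.    -0.  ]
[[ 2.26  5.51  2.57  0.01  0.    0.    0.48  0.24  0.  ]
 [ 1.9   3.29  2.73  0.09  0.07  0.    1.03  0.18  0.05]
 [ 2.49  4.22  3.31  0.23  0.07  0.    0.83  0.21  0.12]
 [ 1.36  0.62  0.41  0.41  0.27  0.    1.38  0.37  0.16]
 [ 0.58  0.26  5.09  1.27  0.39  0.01  1.36  0.36  0.04]
 [14.26  2.03  1.07  0.32  0.05  0.    0.77  0.2   0.13]
 [ 8.65  0.97  2.28  1.5   0.06  1.11  0.07  0.02  0.39]
 [ 6.73 11.63  4.56  0.04  0.25  0.07  0.08  0.    0.45]]
```

```bash
cat >> kin.py <<'E'
lo=np.array([-2.76,-.86,-1.03,-2.2,-1.47,-3.14]);hi=np.array([2.76,1.69,1.26,2.34,1.5,3.14])
def ik(pos,Rm,q0,p):
    def r(q):
        P,T=fk(q,p);return np.r_[(P-pos)/10,10*(T-Rm).ravel()]
    f=least_squares(r,np.clip(q0,lo-.4,hi+.4),bounds=(lo-.5,hi+.5));return f.x,np.abs(f.fun).max()
def pose(yaw,theta):
    c,s=np.cos(np.radians(yaw)),np.sin(np.radians(yaw));y=np.array([-s,c,0]);z=np.array([0,0,-1.]);B=np.c_[np.cross(y,z),y,z]
    return R.from_rotvec(-np.radians(theta)*y).as_matrix()@B
def tipoff(theta):
    t=np.radians(theta);return -23*np.array([np.cos(t),np.sin(t)])-121*np.array([-np.sin(t),np.cos(t)])
E
python3 - <<'E'
from kin import *
np.set_printoptions(precision=2,suppress=True)
p=np.load("kin.npy");xl=np.array([.9958,.0919,0])
for th in(15,25,30,35,40,45):
    o=tipoff(th)
    for s,z in((-170,45),(-100,14),(0,14),(0,40)):
        tip=np.array([690,-3,0])+s*xl;tip[2]=z
        pos=tip-o[0]*xl;pos[2]=z-o[1]
        q,e=ik(pos,pose(5.27,th),[-.47,-.38,-.9,.3,.4,-.4],p)
        bad=((q<lo+.03)|(q>hi-.03));print(th,s,z,pos.round(0),q,round(e,2),"BAD" if bad.any() else "")
E
```

```text
15 -170 45 [512. -19. 168.] [-0.25 -0.03 -0.48  0.87  0.09 -0.33] 0.0 
15 -100 14 [581. -13. 137.] [-0.2   0.17 -0.35  0.8   0.08 -0.28] 0.0 
15 0 14 [681.  -4. 137.] [-0.15  0.41 -0.04  0.87  0.06 -0.24] 0.0 
15 0 40 [681.  -4. 163.] [-0.15  0.39  0.    0.93  0.06 -0.24] 0.0 
25 -170 45 [491. -21. 164.] [-0.33 -0.21 -0.71  0.66  0.18 -0.39] 0.0 
25 -100 14 [560. -15. 133.] [-0.26  0.01 -0.61  0.54  0.15 -0.32] 0.0 
25 0 14 [660.  -6. 133.] [-0.19  0.25 -0.33  0.57  0.12 -0.26] 0.0 
25 0 40 [660.  -6. 159.] [-0.19  0.23 -0.29  0.63  0.12 -0.26] 0.0 
30 -170 45 [480. -22. 161.] [-0.38 -0.29 -0.83  0.56  0.23 -0.42] 0.0 
30 -100 14 [550. -16. 130.] [-0.3  -0.06 -0.73  0.41  0.19 -0.34] 0.0 
30 0 14 [650.  -7. 130.] [-0.21  0.19 -0.47  0.42  0.15 -0.27] 0.0 
30 0 40 [650.  -7. 156.] [-0.21  0.16 -0.43  0.48  0.15 -0.27] 0.0 
35 -170 45 [470. -23. 157.] [-0.45 -0.37 -0.94  0.46  0.3  -0.45] 0.0 
35 -100 14 [540. -17. 126.] [-0.34 -0.12 -0.84  0.28  0.24 -0.36] 0.0 
35 0 14 [640.  -8. 126.] [-0.24  0.13 -0.59  0.26  0.19 -0.27] 0.0 
35 0 40 [640.  -8. 152.] [-0.24  0.1  -0.56  0.33  0.19 -0.27] 0.0 
40 -170 45 [461. -24. 152.] [-0.52 -0.45 -1.05  0.37  0.38 -0.49] 0.0 BAD
40 -100 14 [531. -18. 121.] [-0.38 -0.16 -0.96  0.13  0.3  -0.37] 0.0 
40 0 14 [630.  -9. 121.] [-0.27  0.1  -0.71  0.1   0.23 -0.28] 0.0 
40 0 40 [630.  -9. 147.] [-0.27  0.06 -0.68  0.17  0.23 -0.28] 0.0 
45 -170 45 [452. -25. 147.] [-0.62 -0.52 -1.16  0.28  0.48 -0.54] 0.0 BAD
45 -100 14 [521. -19. 116.] [-0.44 -0.19 -1.07 -0.02  0.37 -0.39] 0.0 BAD
45 0 14 [621.  -9. 116.] [-0.3   0.08 -0.82 -0.08  0.27 -0.28] 0.0 
45 0 40 [621.  -9. 142.] [-0.3   0.03 -0.79  0.01  0.27 -0.28] 0.0
```

```bash
cat >> h.py <<'E'
def tri(fs,px):
    A=[];b=[]
    for f,(u,v) in zip(fs,px):
        o,d=ray(f,u,v);d=d/np.linalg.norm(d);M=np.eye(3)-np.outer(d,d);A.append(M);b.append(M@o)
    x=np.linalg.lstsq(np.vstack(A),np.hstack(b),rcond=None)[0];return x
from scipy.spatial.transform import Rotation as R
def rodpt(s,p):
    """rod-frame point -> world; rod axes: z=-toolz, y=jaw, x=y cross z; origin=reported TCP (+1 along rod z)"""
    M=R.from_rotvec(s["tcp_rot"]).as_matrix();z=-M[:,2];y=M[:,1]
    if y[1]<0:y=-y
    x=np.cross(y,z);return s["tcp_pos"]+np.c_[x,y,z]@(np.array(p)+[0,0,1.])
E
python3 - <<'E'
from h import *
from station import arm
np.set_printoptions(precision=1,suppress=True)
s=arm.get_state();print(s["tcp_pos"])
for n,b in(("side7",(235,300,300,420)),("top7",(165,285,345,465))):
    f=load(n);sc=5 
    i=cv2.resize(f["image"][b[0]:b[1],b[2]:b[3]],None,fx=5,fy=5,interpolation=cv2.INTER_CUBIC)
    for pt in((-23,0,-121),(0,0,-105),(0,0,0),(0,0,86)):
        w=rodpt(s,pt);u=proj(f,w);print(n,pt,w,u)
        cv2.circle(i,(int((u[0]-b[2]+.5)*5),int((u[1]-b[0]+.5)*5)),4,(255,0,255),1)
    cv2.imwrite(f"pics/{n}c.png",i[:,:,::-1])
E
```

```text
[519.4 -22.2 192.2]
side7 (-23, 0, -121) [593.9 -14.2  95.7] [374.9 272.8]
side7 (0, 0, -105) [597.1 -14.  123.5] [376.8 265.7]
side7 (0, 0, 0) [518.6 -22.2 192.9] [353.6 260.6]
side7 (0, 0, 86) [454.4 -28.9 249.7] [332.6 256. ]
top7 (-23, 0, -121) [593.9 -14.2  95.7] [385.2 212.8]
top7 (0, 0, -105) [597.1 -14.  123.5] [386.9 208. ]
top7 (0, 0, 0) [518.6 -22.2 192.9] [394.5 235.2]
top7 (0, 0, 86) [454.4 -28.9 249.7] [401.9 261.4]
```

View pics/side7c.png

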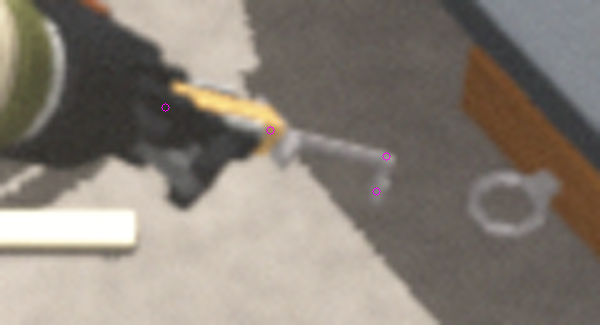

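View pics/top7c.png

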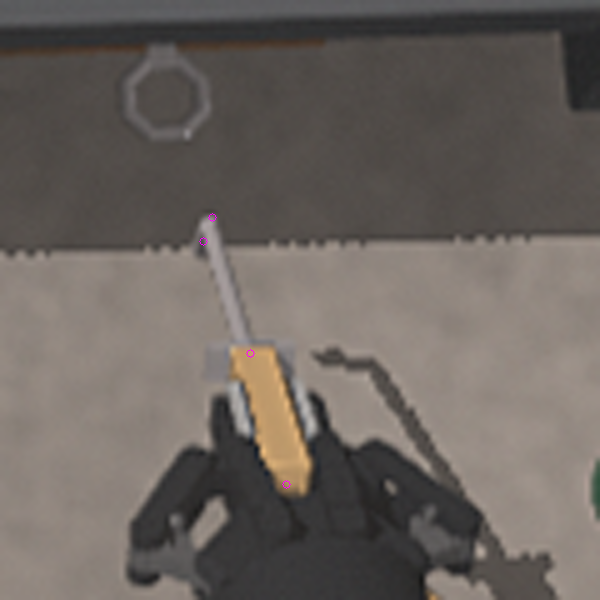

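```bash
cat > go.py <<'E'
import sys
from kin import *
from tgt import goal
th,s,z=map(float,sys.argv[1:4]);dy=float(sys.argv[4]) if len(sys.argv)>4 else 0
xl=np.array([.9958,.0919,0]);yl=np.array([-.0919,.9958,0]);o=tipoff(th)
tip=np.array([690,-3,0])+s*xl+dy*yl;pos=tip-o[0]*xl;pos[2]=z-o[1]-1
print(pos.round(1));goal(5.27,th,pos)
E
python3 go.py 33 -100 60; python3 go.py 33 -100 42; python3 go.py 33 0 42;python3 go.py 33 0 14
```

```text
[544.  -16.5 173. ]
t 6.18 shift cm [ 2.46  0.57 -1.92] turn deg [-1.9 15.6 -0.3] q [-0.47 -0.38 -1.03  0.16  0.42 -0.39] tcp [519.4 -22.2 192.2] F [-0.5 -0.5 -1.3] w 16.9
[544.  -16.5 155. ]
t 6.18 shift cm [ 2.46  0.57 -3.72] turn deg [-1.9 15.6 -0.3] q [-0.47 -0.38 -1.03  0.16  0.42 -0.39] tcp [519.4 -22.2 192.2] F [-0.5 -0.5 -1.3] w 16.9
[643.6  -7.3 155. ]
t 6.18 shift cm [12.42  1.49 -3.72] turn deg [-1.9 15.6 -0.3] q [-0.47 -0.38 -1.03  0.16  0.42 -0.39] tcp [519.4 -22.2 192.2] F [-0.5 -0.5 -1.3] w 16.9
[643.6  -7.3 127. ]
t 6.18 shift cm [12.42  1.49 -6.52] turn deg [-1.9 15.6 -0.3] q [-0.47 -0.38 -1.03  0.16  0.42 -0.39] tcp [519.4 -22.2 192.2] F [-0.5 -0.5 -1.3] w 16.9
```

Call:
{"method": "arm_command", "body": {
  "plan": [
    [[1, 0.5, 0.1, -0.5, -0.6, 5, -0.1], [1, 1.2, 0.3, -1, -1.2, 10, -0.2], [1, 2, 0.5, -2, -1.9, 15.6, -0.3], [1, 2.5, 0.6, -3.2, -1.9, 15.6, -0.3], [1, 2.5, 0.6, -3.7, -1.9, 15.6, -0.3], [1, 2.5, 0.6, -3.7, -1.9, 15.6, -0.3], [1, 2.5, 0.6, -3.7, -1.9, 15.6, -0.3]]
  ]
}}

```text
clock: 6.77
tcp_pos: [542.4, -15.2, 153.5]
tcp_rot: [-0.119, 2.567, 0.036]
contact_force: [-0.2, 0.2, -2.6]
grip_width: 16.8
```

```bash
cat > look.py <<'E'
import sys
from h import *
from station import arm
np.set_printoptions(precision=1,suppress=True)
k=sys.argv[1];s=arm.get_state()
B={"side":(225,300,330,450),"top":(150,270,320,440)}
for n in sys.argv[2:] or("side","top"):
    b=B[n];f=arm.grab_frame(n);pickle.dump(f,open(n+k+".pkl","wb"))
    i=cv2.resize(f["image"][b[0]:b[1],b[2]:b[3]],None,fx=5,fy=5,interpolation=cv2.INTER_CUBIC)
    for pt in((-23,0,-121),(0,0,-105)):
        w=rodpt(s,pt);u=proj(f,w);print(n,pt,w,u)
        cv2.circle(i,(int((u[0]-b[2]+.5)*5),int((u[1]-b[0]+.5)*5)),4,(255,0,255),1)
    cv2.imwrite(f"pics/{n}{k}c.png",i[:,:,::-1])
E
python3 look.py 8; python3 go.py 33 8 42
```

```text
side (-23, 0, -121) [587.8 -10.9  40.1] [370.6 285.5]
side (0, 0, -105) [598.5  -9.9  66. ] [374.6 278.1]
top (-23, 0, -121) [587.8 -10.9  40.1] [380.6 221.6]
top (0, 0, -105) [598.5  -9.9  66. ] [381.8 214.4]
[651.6  -6.5 155. ]
t 6.87 shift cm [10.83  0.93  0.02] turn deg [ 0.  -0.1 -0. ] q [-0.31 -0.16 -0.78  0.41  0.21 -0.34] tcp [543.2 -15.9 154.9] F [ 0.2  0.2 -1.3] w 16.9
```

View pics/side8c.png

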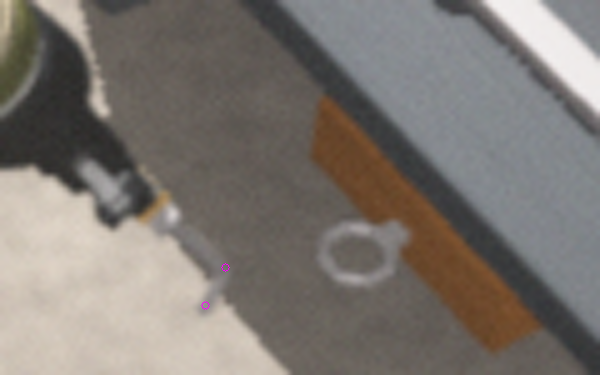

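View pics/top8c.png

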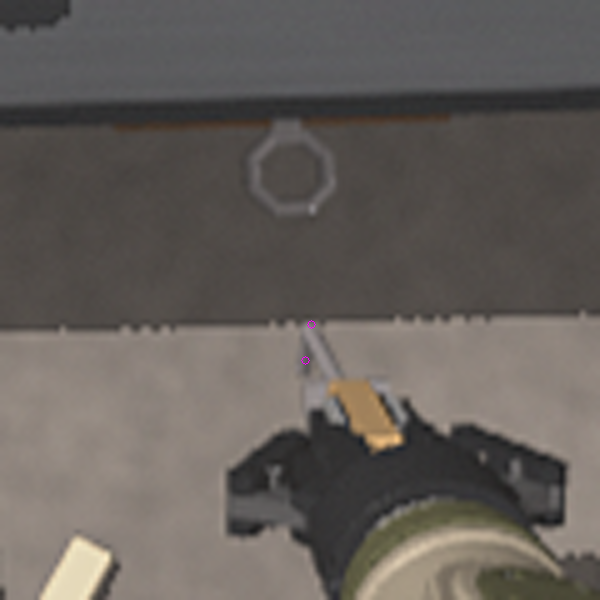

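Run:
```python
from h import *
f=load("top8");print(atz(f,378.1,184.9,26));g=load("side8");print(atz(g,401.7,275.5,26));print(tri([f,g],[(378.1,184.9),(401.7,275.5)]))
```

```text
[685.53238686  -3.22683575  26.        ]
[690.8307234   -8.48600153  26.        ]
[690.84290986  -4.62190983  19.84715688]
```

Call:
{"method": "arm_command", "body": {
  "plan": [
    [[1, 2, 0.15, 0, 0, 0, 0], [1, 4, 0.3, 0, 0, 0, 0], [1, 6, 0.45, 0, 0, 0, 0], [1, 8, 0.6, 0, 0, 0, 0], [1, 9.5, 0.7, 0, 0, 0, 0], [1, 10.7, 0.8, 0, 0, 0, 0], [1, 10.7, 0.8, 0, 0, 0, 0], [1, 10.7, 0.8, 0, 0, 0, 0]]
  ]
}}

```text
clock: 7.53
tcp_pos: [649.9, -8.0, 154.9]
tcp_rot: [-0.118, 2.565, 0.035]
contact_force: [-0.7, -0.3, -0.8]
grip_width: 16.7
```

```bash
python3 look.py 9; python3 go.py 33 -4 13 -1.5;python3 go.py 33 7 42 -1.5
```

```text
side (-23, 0, -121) [695.6  -3.8  41.7] [402.9 270.2]
side (0, 0, -105) [706.1  -2.8  67.6] [407.1 262.8]
top (-23, 0, -121) [695.6  -3.8  41.7] [379.2 178.9]
top (0, 0, -105) [706.1  -2.8  67.6] [380.3 170.9]
[639.7  -9.1 126. ]
t 7.63 shift cm [-0.92 -0.13 -2.84] turn deg [ 0.  -0.1  0. ] q [-0.22  0.05 -0.58  0.38  0.17 -0.27] tcp [649.   -7.8 154.4] F [ 0.7  0.3 -1.7] w 17.0
[650.7  -8.1 155. ]
t 7.63 shift cm [ 0.17 -0.03  0.06] turn deg [ 0.  -0.1  0. ] q [-0.22  0.05 -0.58  0.38  0.17 -0.27] tcp [649.   -7.8 154.4] F [ 0.7  0.3 -1.7] w 17.0
```

View pics/side9c.png

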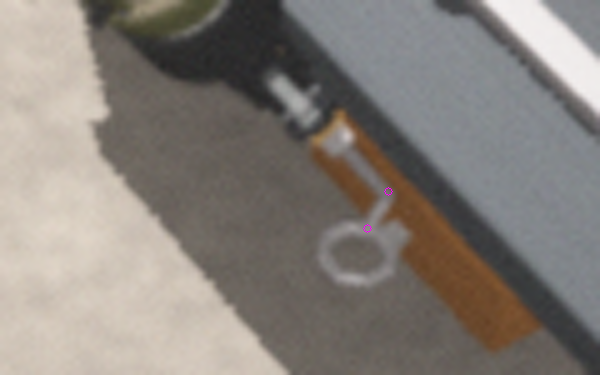

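View pics/top9c.png

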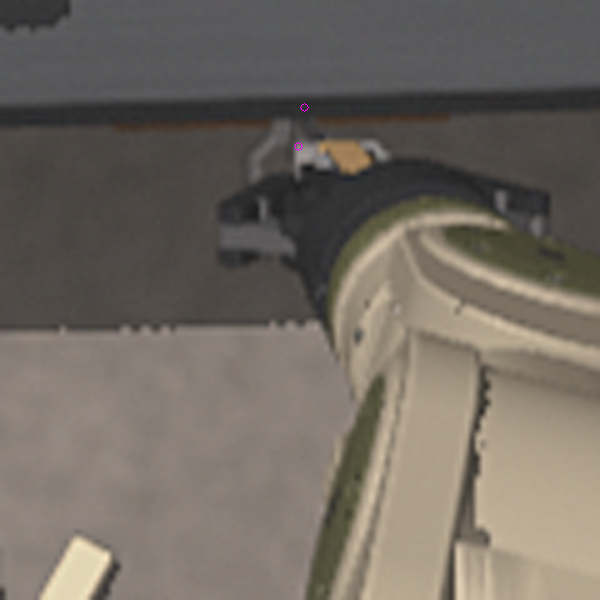

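The tip stands over the hole: side view, tip (404,271) against the ring centre (402,275). I'm lowering along the claw's axis, slowly.

Call:
{"method": "arm_command", "body": {
  "plan": [
    [[1, -0.2, 0, -0.6, 0, 0, 0], [1, -0.4, 0, -1.2, 0, 0, 0], [1, -0.6, -0.1, -1.8, 0, 0, 0], [1, -0.8, -0.1, -2.3, 0, 0, 0], [1, -0.9, -0.1, -2.8, 0, 0, 0], [1, -0.9, -0.1, -2.8, 0, 0, 0]]
  ]
}}

```text
clock: 8.13
tcp_pos: [638.4, -8.6, 124.4]
tcp_rot: [-0.117, 2.569, 0.036]
contact_force: [-0.5, 1.4, -1.2]
grip_width: 17.1
```

```bash
python3 look.py 10 side; python3 go.py 33 -4 13 -1.5;python3 go.py 33 -98 13 -1.5
```

```text
side (-23, 0, -121) [683.7  -4.4  11. ] [398.1 278.7]
side (0, 0, -105) [694.3  -3.4  36.8] [402.3 271.4]
[639.7  -9.1 126. ]
t 8.18 shift cm [ 0.07 -0.04  0.08] turn deg [-0.  -0.2  0. ] q [-0.23  0.07 -0.65  0.31  0.17 -0.27] tcp [639.   -8.7 125.2] F [-1.2 -0.3 -1.6] w 16.7
[546.1 -17.8 126. ]
t 8.18 shift cm [-9.29 -0.91  0.08] turn deg [-0.  -0.2  0. ] q [-0.23  0.07 -0.65  0.31  0.17 -0.27] tcp [639.   -8.7 125.2] F [-1.2 -0.3 -1.6] w 16.7
```

View pics/side10c.png

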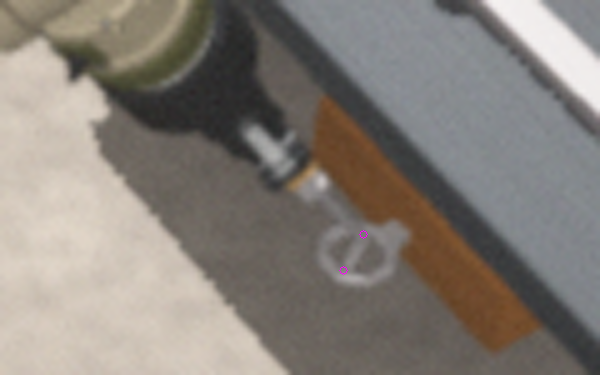

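The claw goes down through the ring's hole at side (400,276). Now I draw.

Call:
{"method": "arm_command", "body": {
  "plan": [
    [[1, -0.5, -0.05, 0, 0, 0, 0], [1, -1, -0.1, 0, 0, 0, 0], [1, -1.7, -0.16, 0, 0, 0, 0], [1, -2.5, -0.23, 0, 0, 0, 0], [1, -3.3, -0.3, 0, 0, 0, 0], [1, -4.1, -0.38, 0, 0, 0, 0], [1, -5, -0.46, 0, 0, 0, 0], [1, -5, -0.46, 0, 0, 0, 0]]
  ]
}}

```text
clock: 8.85
tcp_pos: [586.6, -13.1, 124.5]
tcp_rot: [-0.117, 2.57, 0.036]
contact_force: [-0.8, 0.2, -1.0]
grip_width: 16.8
```

```bash
python3 look.py 11 side; python3 go.py 33 -98 13 -1.5
```

```text
side (-23, 0, -121) [631.7  -8.8  11.1] [383.1 286. ]
side (0, 0, -105) [642.4  -7.9  37. ] [387.2 278.7]
[546.1 -17.8 126. ]
t 8.9 shift cm [-4.14 -0.45  0.11] turn deg [-0.  -0.3  0. ] q [-0.27 -0.03 -0.75  0.31  0.19 -0.31] tcp [587.5 -13.2 124.9] F [-0.8  0.1 -1.9] w 17.2
```

View pics/side11c.png

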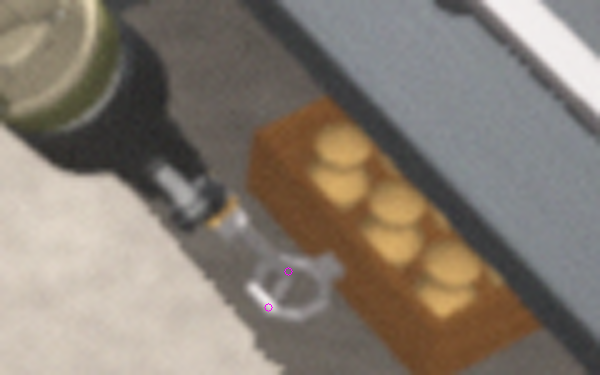

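Call:
{"method": "arm_command", "body": {
  "plan": [
    [[1, -0.7, -0.06, 0, 0, 0, 0], [1, -1.4, -0.13, 0, 0, 0, 0], [1, -2, -0.19, 0, 0, 0, 0], [1, -2.6, -0.24, 0, 0, 0, 0], [1, -3.2, -0.3, 0, 0, 0, 0], [1, -3.8, -0.35, 0, 0, 0, 0], [1, -3.8, -0.35, 0, 0, 0, 0]]
  ]
}}

```text
clock: 9.48
tcp_pos: [547.8, -16.6, 124.3]
tcp_rot: [-0.116, 2.57, 0.036]
contact_force: [-0.4, 0.2, -1.6]
grip_width: 16.8
```

```bash
python3 st.py; python3 look.py 12 side
```

```text
9.4833 [547.76 -16.57 124.25] jaw az 95.1961477119043 zdir [ 0.54  0.05 -0.84] q [-0.31 -0.11 -0.82  0.33  0.21 -0.34] F [-0.44  0.2  -1.56] w 16.766231983448776
side (-23, 0, -121) [592.8 -12.3  10.8] [371.6 291.8]
side (0, 0, -105) [603.5 -11.3  36.6] [375.6 284.5]
```

View pics/side12c.png

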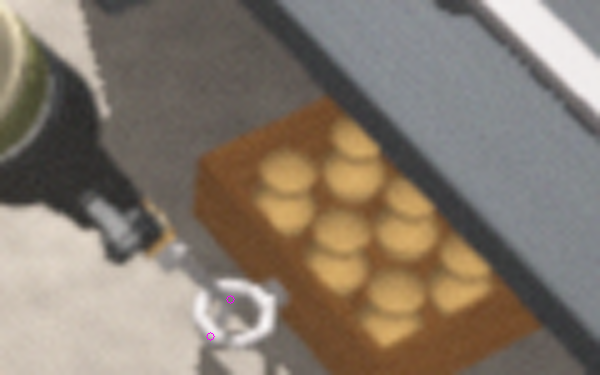

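Call:
{"method": "arm_command", "body": {
  "plan": [
    [[1, -0.4, -0.04, 0, 0, 0, 0], [1, -0.8, -0.07, 0, 0, 0, 0], [1, -1.2, -0.11, 0, 0, 0, 0], [1, -1.2, -0.11, 0, 0, 0, 0], [1, -1.2, -0.11, 0, 0, 0, 0]]
  ]
}}

```text
clock: 9.95
tcp_pos: [535.9, -17.7, 124.0]
tcp_rot: [-0.116, 2.571, 0.036]
contact_force: [3.5, 0.3, -3.9]
grip_width: 17.1
```

```bash
python3 st.py; python3 look.py 13 side;  python3 st.py
```

```text
9.95 [535.91 -17.71 124.05] jaw az 95.18378345918826 zdir [ 0.54  0.05 -0.84] q [-0.32 -0.13 -0.84  0.34  0.22 -0.35] F [ 3.46  0.3  -3.91] w 17.097790795972212
side (-23, 0, -121) [581.  -13.4  10.6] [368.1 293.6]
side (0, 0, -105) [591.7 -12.5  36.4] [372.1 286.3]
10.0 [535.97 -17.69 124.04] jaw az 95.18879650701204 zdir [ 0.54  0.05 -0.84] q [-0.32 -0.13 -0.84  0.34  0.22 -0.35] F [ 4.08 -0.25 -3.66] w 16.960743862265815
```

View pics/side13c.png

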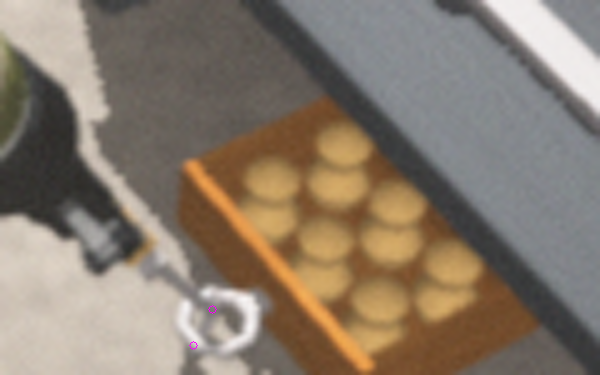

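Call:
{"method": "arm_command", "body": {
  "plan": [
    [[1, -0.3, -0.03, 0, 0, 0, 0], [1, -0.6, -0.05, 0, 0, 0, 0], [1, -0.6, -0.05, 0, 0, 0, 0], [1, -0.6, -0.05, 0, 0, 0, 0]]
  ]
}}

```text
clock: 10.33
tcp_pos: [528.7, -17.7, 121.6]
tcp_rot: [-0.115, 2.575, 0.038]
contact_force: [14.8, 0.8, -19.4]
grip_width: 16.6
```

```bash
python3 look.py 14 side;  python3 st.py
python3 - <<'E'
from h import *
for n,u,v in(("side12",234,313),("side13",217,320)):
    f=load(n);print(n,atz(f,330+u/5-.1,225+v/5-.1,26))
E
```

```text
side (-23, 0, -121) [573.3 -13.3   7.9] [365.6 295.1]
side (0, 0, -105) [584.1 -12.4  33.7] [369.6 287.8]
10.3833 [528.73 -17.74 121.58] jaw az 95.19312380788745 zdir [ 0.53  0.05 -0.84] q [-0.33 -0.14 -0.85  0.34  0.22 -0.36] F [ 13.07  -0.03 -19.51] w 16.905731598826403
side12 [605.98351505 -14.95454544  26.        ]
side13 [595.0824041  -15.11766684  26.        ]
```

View pics/side14c.png

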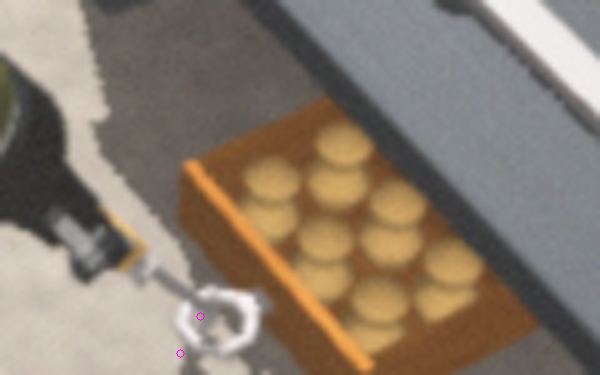

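Between the last two pictures the tray stood still while the pull rose to about 15 N, so it is at the stop. The ring is at x≈595, which is 78 mm before the edge, as it should be. Now easing off.

Call:
{"method": "arm_command", "body": {
  "plan": [
    [[1, 0.4, 0.04, 0.15, 0, 0, 0], [1, 0.8, 0.07, 0.3, 0, 0, 0], [1, 1.2, 0.11, 0.3, 0, 0, 0], [1, 1.2, 0.11, 0.3, 0, 0, 0]]
  ]
}}

```text
clock: 10.72
tcp_pos: [541.7, -16.7, 125.1]
tcp_rot: [-0.116, 2.574, 0.038]
contact_force: [0.1, -0.6, -1.8]
grip_width: 17.2
```

```bash
python3 look.py 15;  python3 st.py
```

```text
side (-23, 0, -121) [586.4 -12.3  11.5] [369.6 292.5]
side (0, 0, -105) [597.2 -11.4  37.3] [373.6 285.1]
top (-23, 0, -121) [586.4 -12.3  11.5] [379.7 225.2]
top (0, 0, -105) [597.2 -11.4  37.3] [380.8 218.2]
10.8167 [540.81 -16.56 124.69] jaw az 95.20682539225088 zdir [ 0.53  0.05 -0.84] q [-0.31 -0.12 -0.82  0.34  0.21 -0.34] F [ 0.28 -0.26 -0.93] w 16.963564127246816
```

View pics/side15c.png

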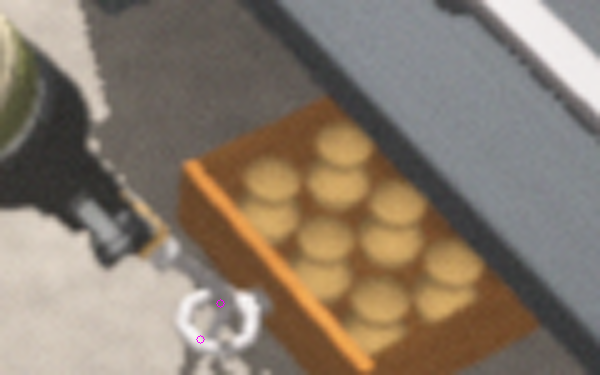

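View pics/top15c.png

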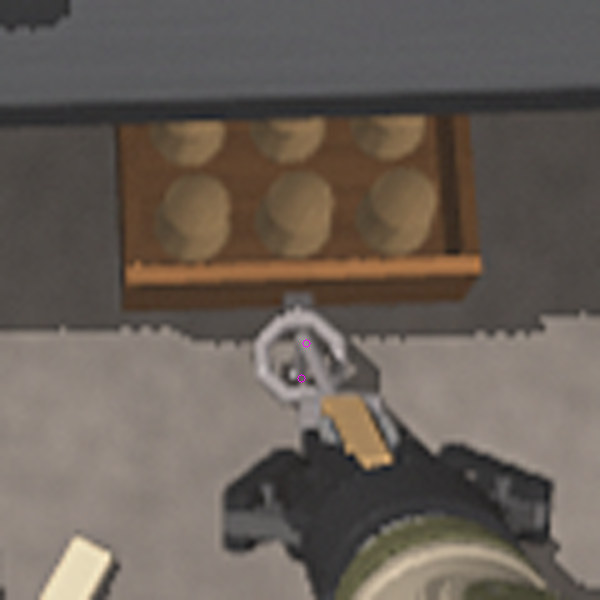

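Call:
{"method": "arm_command", "body": {
  "plan": [
    [[1, 0.2, 0.02, 0.6, 0, 0, 0], [1, 0.4, 0.04, 1.2, 0, 0, 0], [1, 0.6, 0.05, 1.8, 0, 0, 0], [1, 0.8, 0.07, 2.4, 0, 0, 0], [1, 1, 0.1, 3, 0, 0, 0], [1, 1, 0.1, 3.3, 0, 0, 0], [1, 1, 0.1, 3.3, 0, 0, 0]]
  ]
}}

```text
clock: 11.4
tcp_pos: [551.7, -15.8, 159.2]
tcp_rot: [-0.116, 2.573, 0.037]
contact_force: [0.6, -0.1, -1.9]
grip_width: 16.9
```

```bash
python3 look.py 16;  python3 st.py
```

```text
side (-23, 0, -121) [596.6 -11.4  45.7] [373.7 283.3]
side (0, 0, -105) [607.3 -10.5  71.5] [377.8 275.9]
top (-23, 0, -121) [596.6 -11.4  45.7] [381.3 217.5]
top (0, 0, -105) [607.3 -10.5  71.5] [382.4 210.1]
11.5 [550.73 -15.55 157.75] jaw az 95.20746782068808 zdir [ 0.53  0.05 -0.84] q [-0.3  -0.14 -0.75  0.43  0.21 -0.33] F [ 0.05 -0.24 -1.34] w 16.77409759626039
```

View pics/side16c.png

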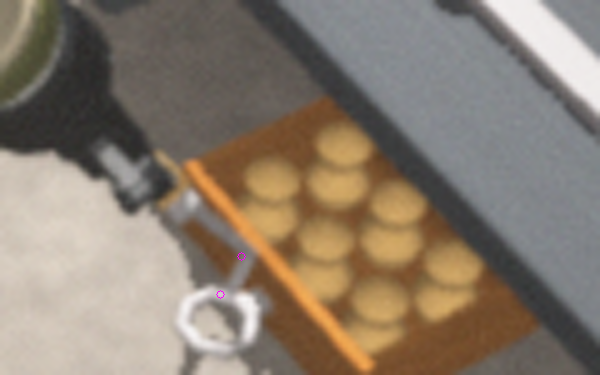

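View pics/top16c.png

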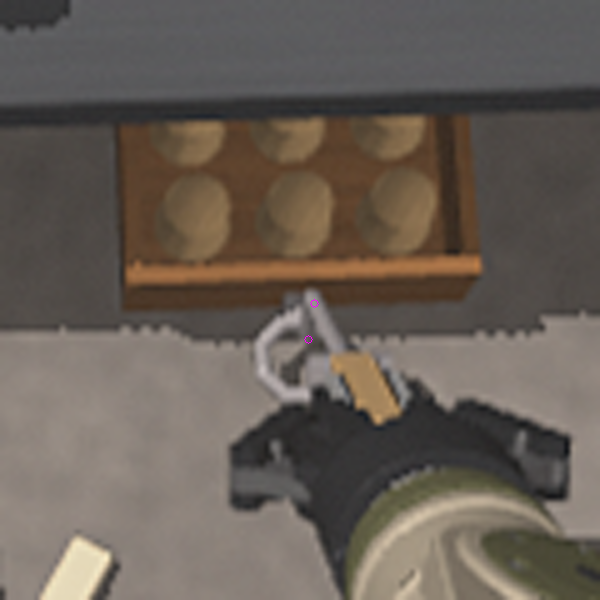

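The claw is out of the ring and the tray is unmoved. The rod has pivoted a few degrees in the grip (tip about 2.5 px off the prediction). I'll retreat, stand it upright and measure.

```bash
python3 -c "
from tgt import *
goal(14.64,0,[420,120,230])"
```

```text
t 11.5 shift cm [-13.07  13.56   7.22] turn deg [-5.8 31.9  9.2] q [-0.3  -0.14 -0.75  0.43  0.21 -0.33] tcp [550.7 -15.6 157.8] F [ 0.1 -0.2 -1.3] w 16.8
```

Call:
{"method": "arm_command", "body": {
  "plan": [
    [[1, 0, 0, 2.5, 0, 0, 0], [1, -1, 0, 5, 0, 0, 0], [1, -3.5, 2, 7, -1, 5.5, 1.6], [1, -6, 4.5, 7.2, -2, 11, 3.2], [1, -8.5, 7, 7.2, -3, 16.5, 4.8], [1, -11, 9.5, 7.2, -4, 22, 6.4], [1, -13, 12, 7.2, -5, 27.5, 8], [1, -13, 13.5, 7.2, -5.8, 32, 9.2]]
  ]
}}

```text
clock: 12.17
tcp_pos: [417.6, 121.3, 230.8]
tcp_rot: [0.404, -3.109, 0.001]
contact_force: [0.3, -0.8, -1.0]
grip_width: 16.8
```

Call:
{"method": "arm_command", "body": {
  "plan": [
    [[1, 0, 0, 0, 0, 0, 0], [1, 0, 0, 0, 0, 0, 0]]
  ]
}}

```text
clock: 12.33
tcp_pos: [418.1, 122.5, 229.4]
tcp_rot: [0.407, -3.105, 0.001]
contact_force: [-1.4, -0.4, -1.3]
grip_width: 16.7
```

```bash
python3 -c "
from tgt import *
goal(14.64,0,[420,120,230])"
python3 - <<'E'
from h import *
from station import arm
np.set_printoptions(precision=1,suppress=True)
s=arm.get_state()
for n in("side","top"):
    f=arm.grab_frame(n);pickle.dump(f,open(n+"17.pkl","wb"))
    c=proj(f,rodpt(s,(0,0,-60)));b0,b2=int(c[1])-50,int(c[0])-60
    i=cv2.resize(f["image"][b0:b0+100,b2:b2+120],None,fx=6,fy=6,interpolation=cv2.INTER_CUBIC)
    for pt in((-23,0,-121),(0,0,-105),(0,0,0)):
        w=rodpt(s,pt);u=proj(f,w);print(n,pt,w,u,b0,b2)
        cv2.circle(i,(int((u[0]-b2+.5)*6),int((u[1]-b0+.5)*6)),4,(255,0,255),1)
    cv2.imwrite(f"pics/{n}17c.png",i[:,:,::-1])
E
```

```text
t 12.33 shift cm [ 0.19 -0.25  0.06] turn deg [ 0.1 -0.5 -0.3] q [ 0.1   0.04 -0.21  1.32 -0.   -0.16] tcp [418.1 122.5 229.4] F [-1.4 -0.4 -1.3] w 16.7
side (-23, 0, -121) [394.8 116.4 109.7] [286.5 260.3] 190 232
side (0, 0, -105) [417.1 122.3 125.4] [293.1 252.2] 190 232
side (0, 0, 0) [418.1 122.5 230.4] [292.6 224.9] 190 232
top (-23, 0, -121) [394.8 116.4 109.7] [323.2 295.7] 231 261
top (0, 0, -105) [417.1 122.3 125.4] [321.1 284.3] 231 261
top (0, 0, 0) [418.1 122.5 230.4] [321.1 277. ] 231 261
```

View pics/side17c.png

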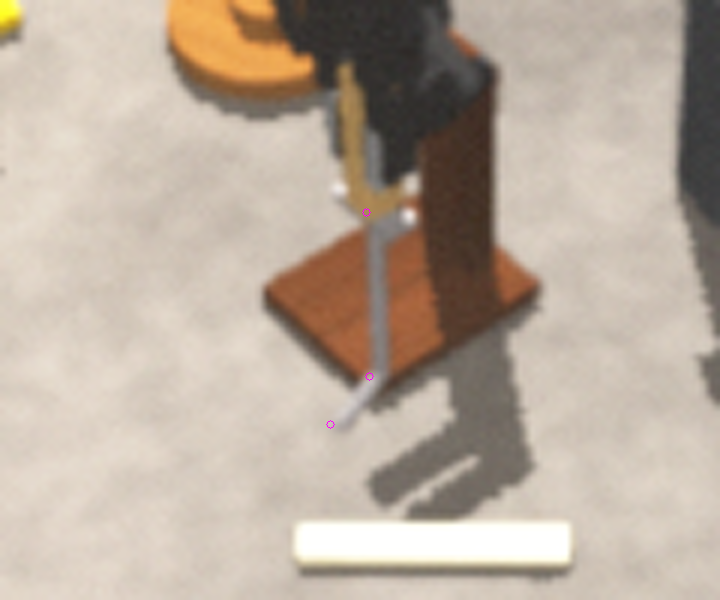

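View pics/top17c.png

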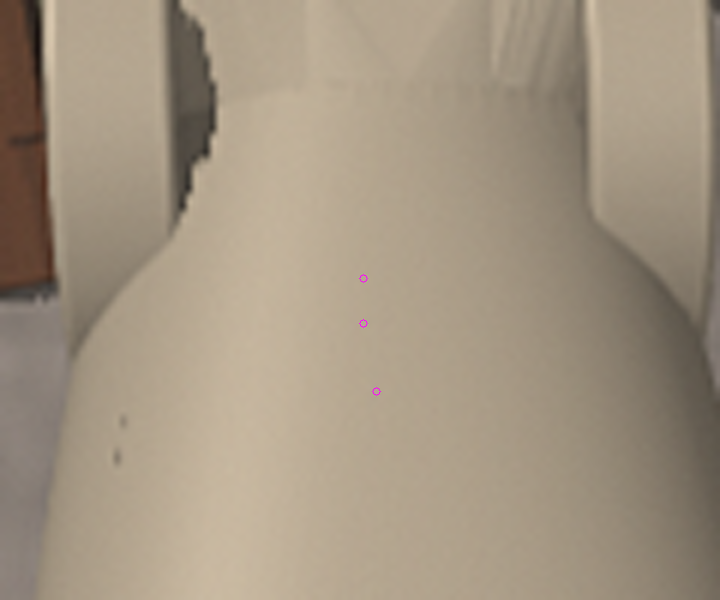

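Run:
```python
from h import *
np.set_printoptions(precision=2,suppress=True)
from station import arm
s6=dict(tcp_pos=np.array([416.5,244.4,160.8]),tcp_rot=np.array([.402,-3.115,-.001]))
s17=dict(tcp_pos=np.array([418.1,122.5,229.4]),tcp_rot=np.array([.407,-3.105,.001]))
for n,s in(("s6",s6),("side17",s17)):
    f=load(n);g=f["image"].astype(float);P=cloud(f)
    a=proj(f,rodpt(s,(0,0,-5)));b=proj(f,rodpt(s,(0,0,-105)))
    b0,b2=int(a[1])-8,int(a[0])-25
    i=cv2.resize(f["image"][b0:b0+55,b2:b2+55],None,fx=10,fy=10,interpolation=cv2.INTER_NEAREST)
    for pt in((-23,0,-121),(0,0,-105),(0,0,0)):
        u=proj(f,rodpt(s,pt));cv2.circle(i,(int((u[0]-b2+.5)*10),int((u[1]-b0+.5)*10)),5,(255,0,255),1);print(n,pt,u,(u-[b2,b0])*10)
    cv2.imwrite(f"pics/cmp_{n}.png",i[:,:,::-1])
```

```text
s6 (-23, 0, -121) [269.78 246.65] [207.81 406.52]
s6 (0, 0, -105) [275.83 239.14] [268.35 331.4 ]
s6 (0, 0, 0) [274.31 213.49] [253.1   74.87]
side17 (-23, 0, -121) [286.53 260.31] [195.26 423.14]
side17 (0, 0, -105) [293.1  252.22] [260.99 342.23]
side17 (0, 0, 0) [292.64 224.93] [256.43  69.33]
```

View pics/cmp_s6.png

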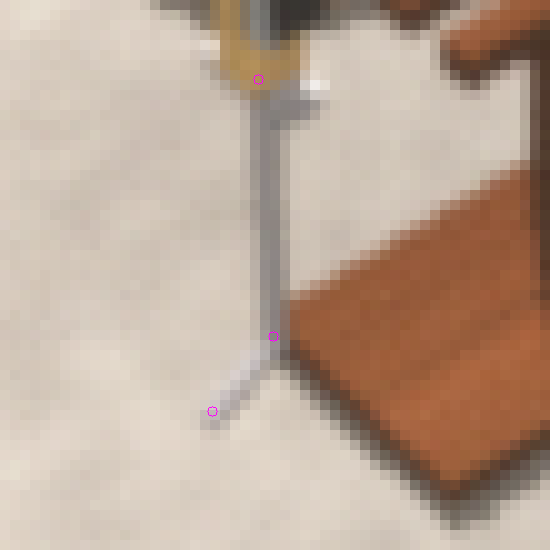

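View pics/cmp_side17.png

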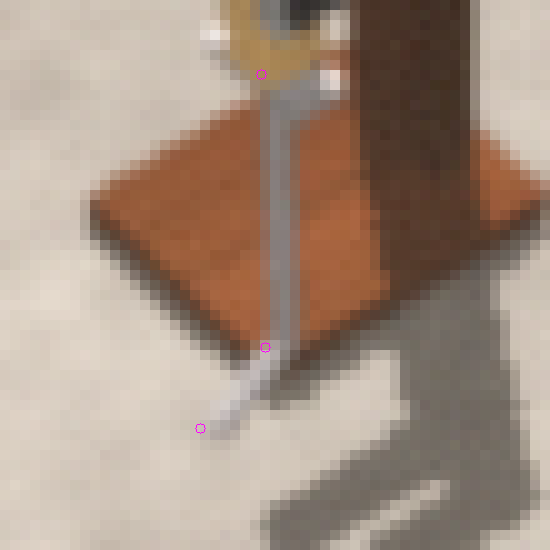

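Compared with the upright picture before the pull, the rod's lower end stands about 6 mm forward at the bend and 2 mm at the crossbar. That is a pivot of ≈2.3° about the grip. I'll compensate by tilting the tool −2.3° and shifting the TCP 2 mm.

```bash
python3 -c "
from tgt import *
goal(14.64,-2.3,[417.4,243.9,163])"
```

```text
t 12.43 shift cm [-1.000e-02  1.226e+01 -6.730e+00] turn deg [-0.5  1.8 -0.2] q [ 0.1   0.04 -0.22  1.32 -0.   -0.16] tcp [417.5 121.3 230.3] F [-0.2  0.2 -0.8] w 16.9
```

Call:
{"method": "arm_command", "body": {
  "plan": [
    [[1, 0, 3, 0, -0.5, 1.8, -0.2], [1, 0, 6, 0, -0.5, 1.8, -0.2], [1, 0, 9, -1, -0.5, 1.8, -0.2], [1, 0, 12.3, -3, -0.5, 1.8, -0.2], [1, 0, 12.3, -5, -0.5, 1.8, -0.2], [1, 0, 12.3, -6.7, -0.5, 1.8, -0.2], [1, 0, 12.3, -6.7, -0.5, 1.8, -0.2], [1, 0, 12.3, -6.7, -0.5, 1.8, -0.2]]
  ]
}}

```text
clock: 13.1
tcp_pos: [416.7, 243.2, 163.3]
tcp_rot: [0.392, -3.077, 0.009]
contact_force: [0.4, 0.4, -1.7]
grip_width: 16.9
```

```bash
python3 -c "
from tgt import *
goal(14.64,-2.3,[417.4,243.9,163])
goal(14.64,-2.3,[487.4,261.9,163])"
python3 - <<'E'
from h import *
from station import arm
np.set_printoptions(precision=2,suppress=True)
f=arm.grab_frame("side");pickle.dump(f,open("side18.pkl","wb"))
i=cv2.resize(f["image"][205:260,249:304],None,fx=10,fy=10,interpolation=cv2.INTER_NEAREST)
cv2.imwrite("pics/cmp18.png",i[:,:,::-1])
E
```

```text
t 13.1 shift cm [ 0.07  0.07 -0.03] turn deg [0.  0.  0.1] q [ 0.36  0.19 -0.22  1.21  0.    0.11] tcp [416.7 243.2 163.3] F [ 0.4  0.4 -1.7] w 16.9
t 13.1 shift cm [ 7.07  1.87 -0.03] turn deg [0.  0.  0.1] q [ 0.36  0.19 -0.22  1.21  0.    0.11] tcp [416.7 243.2 163.3] F [ 0.4  0.4 -1.7] w 16.9
```

View pics/cmp18.png

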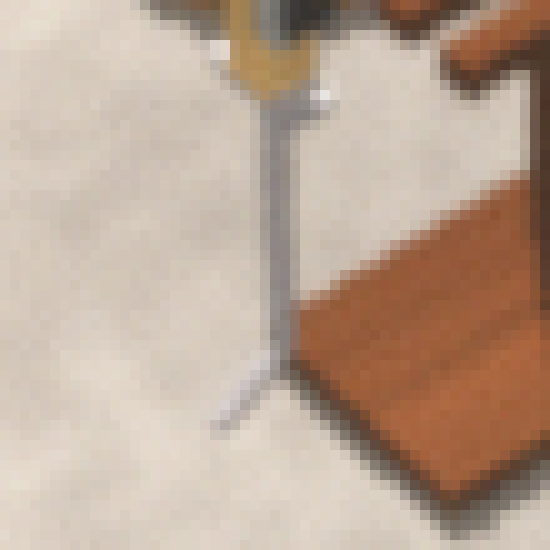

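The shaft stands parallel to the earlier upright picture, and the crossbar is clear of the fork. Inserting along the slot.

Call:
{"method": "arm_command", "body": {
  "plan": [
    [[1, 1.5, 0.4, 0, 0, 0, 0], [1, 3, 0.8, 0, 0, 0, 0], [1, 4.2, 1.12, 0, 0, 0, 0], [1, 5.2, 1.38, 0, 0, 0, 0], [1, 6.2, 1.64, 0, 0, 0, 0], [1, 6.95, 1.85, 0, 0, 0, 0], [1, 6.95, 1.85, 0, 0, 0, 0], [1, 6.95, 1.85, 0, 0, 0, 0]]
  ]
}}

```text
clock: 13.82
tcp_pos: [487.7, 261.6, 165.2]
tcp_rot: [0.391, -3.08, 0.007]
contact_force: [0.1, -0.5, -1.3]
grip_width: 16.8
```

```bash
python3 -c "
from tgt import *
goal(14.64,-2.3,[486,261.6,149])"
python3 - <<'E'
from h import *
from station import arm
f=arm.grab_frame("side");pickle.dump(f,open("side19.pkl","wb"))
i=cv2.resize(f["image"][180:260,265:345],None,fx=7,fy=7,interpolation=cv2.INTER_CUBIC)
cv2.imwrite("pics/c19.png",i[:,:,::-1])
E
```

```text
t 13.82 shift cm [-0.17 -0.   -1.62] turn deg [-0.   0.2  0.2] q [ 0.35  0.32 -0.04  1.25  0.    0.09] tcp [487.7 261.6 165.2] F [ 0.1 -0.5 -1.3] w 16.8
```

View pics/c19.png

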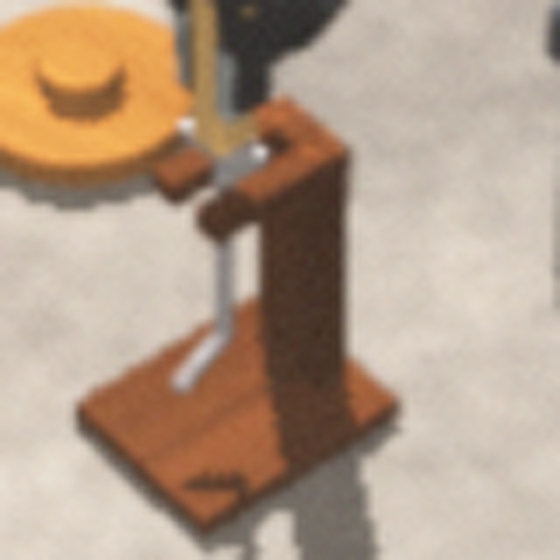

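Call:
{"method": "arm_command", "body": {
  "plan": [
    [[1, -0.1, 0, -0.5, 0, 0, 0], [1, -0.1, 0, -1, 0, 0, 0], [1, -0.1, 0, -1.4, 0, 0, 0], [1, -0.1, 0, -1.5, 0, 0, 0], [1, -0.1, 0, -1.5, 0, 0, 0]]
  ]
}}

```text
clock: 14.28
tcp_pos: [485.5, 261.5, 149.6]
tcp_rot: [0.391, -3.079, 0.008]
contact_force: [0.5, -0.5, -1.4]
grip_width: 16.7
```

```bash
python3 -c "
from tgt import *
goal(14.64,-2.3,[486,261.6,149])"
python3 - <<'E'
from h import *
from station import arm
f=arm.grab_frame("side");pickle.dump(f,open("side20.pkl","wb"))
i=cv2.resize(f["image"][180:260,265:345],None,fx=7,fy=7,interpolation=cv2.INTER_CUBIC)
cv2.imwrite("pics/c20.png",i[:,:,::-1])
E
```

```text
t 14.28 shift cm [ 0.05  0.01 -0.06] turn deg [-0.   0.1  0.1] q [ 0.35  0.32 -0.07  1.22  0.    0.09] tcp [485.5 261.5 149.6] F [ 0.5 -0.5 -1.4] w 16.7
```

View pics/c20.png

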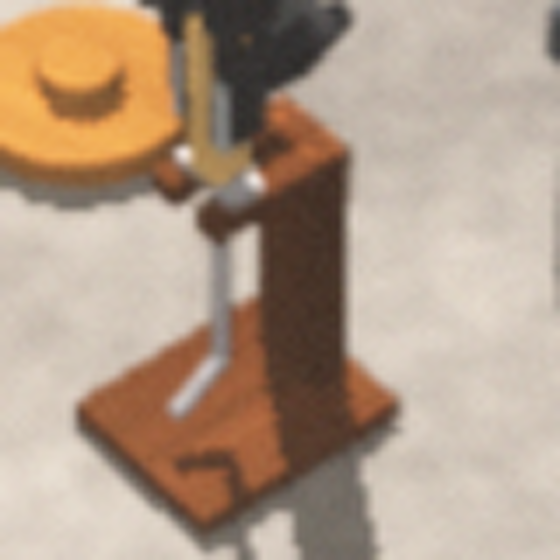

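Call:
{"method": "arm_command", "body": {
  "plan": [
    [[1, 0.15, 0.03, -0.05, 0, 0, 0], [1, 0.15, 0.03, -0.15, 0, 0, 0], [1, 0.15, 0.03, -0.25, 0, 0, 0], [1, 0.15, 0.03, -0.25, 0, 0, 0]]
  ]
}}

```text
clock: 14.67
tcp_pos: [486.7, 261.9, 149.4]
tcp_rot: [0.392, -3.08, 0.007]
contact_force: [-6.0, -2.0, 12.6]
grip_width: 16.6
```

```bash
python3 st.py
```

```text
14.6667 [486.74 261.85 149.4 ] jaw az 104.50247320068388 zdir [-0.04 -0.01 -1.  ] q [ 0.35  0.32 -0.07  1.22  0.    0.09] F [-6.02 -2.02 12.57] w 16.58748028815893
```

Call:
{"method": "arm_command", "body": {
  "plan": [
    [[1, 0, 0, 0, 0, 0, 0], [1, 0, 0, 0.02, 0, 0, 0], [0.4, 0, 0, 0.02, 0, 0, 0], [0.2, 0, 0, 0.02, 0, 0, 0], [0, 0, 0, 0.02, 0, 0, 0], [0, 0, 0, 0.02, 0, 0, 0], [0, 0, 0, 0.02, 0, 0, 0], [0, 0, 0, 0.02, 0, 0, 0]]
  ],
  "grip_force": 60
}}

```text
clock: 15.33
tcp_pos: [486.7, 261.8, 149.5]
tcp_rot: [0.392, -3.079, 0.007]
contact_force: [0.3, -0.0, -0.2]
grip_width: 42.8
```

```bash
python3 st.py
python3 - <<'E'
from h import *
from station import arm
f=arm.grab_frame("side");pickle.dump(f,open("side21.pkl","wb"))
i=cv2.resize(f["image"][165:245,265:345],None,fx=7,fy=7,interpolation=cv2.INTER_CUBIC)
cv2.imwrite("pics/c21.png",i[:,:,::-1])
E
```

```text
15.3333 [486.73 261.85 149.48] jaw az 104.49952281394785 zdir [-0.04 -0.01 -1.  ] q [ 0.35  0.32 -0.07  1.22  0.    0.09] F [ 0.32 -0.04 -0.16] w 42.84357283346557
```

View pics/c21.png

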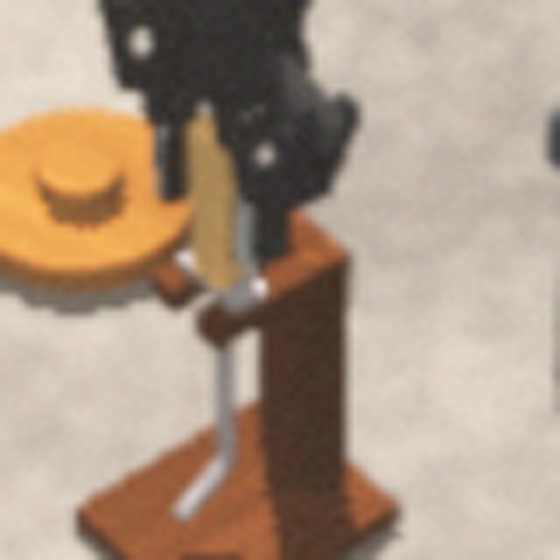

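Call:
{"method": "arm_command", "body": {
  "plan": [
    [[0, 0.05, 0, 1.5, 0, 0, 0], [0, 0.1, 0, 4, 0, 0, 0], [0, 0.2, 0, 7, 0, 0, 0], [0, 0.3, 0, 10, 0, 0, 0], [0, 0.3, 0, 13, 0, 0, 0], [-0.2, -3, 2, 15, 0, 0, 0], [-0.2, -6, 6, 15, 0, 0, 0], [-0.2, -9, 9, 15, 0, 0, 0]]
  ]
}}

```text
clock: 16.05
tcp_pos: [404.7, 345.1, 301.3]
tcp_rot: [0.388, -3.084, 0.005]
contact_force: [1.2, 1.0, -1.0]
grip_width: 51.3
```

Call:
{"method": "arm_command", "body": {
  "plan": [
    [[-0.2, -3, 3, 0, 0, 0, 0], [-0.2, -6, 6, 0, 0, 0, 0], [-0.2, -9, 9, 0, 0, 0, 0], [-0.2, -12, 12, 0, 0, 0, 0], [-0.2, -14, 14, 0, 0, 0, 0], [-0.2, -14, 14, 0, 0, 0, 0], [-0.2, -14, 14, 0, 0, 0, 0], [-0.2, -14, 14, 0, 0, 0, 0]]
  ]
}}

```text
clock: 16.72
tcp_pos: [264.7, 485.0, 301.2]
tcp_rot: [0.389, -3.084, 0.005]
contact_force: [-0.4, -1.0, 0.6]
grip_width: 51.0
```

```bash
python3 st.py
python3 - <<'E'
from h import *
from station import arm
np.set_printoptions(precision=1,suppress=True)
for n in("side","top"):
    f=arm.grab_frame(n);pickle.dump(f,open(n+"22.pkl","wb"));g=load(n)
    cv2.imwrite(f"pics/{n}22.png",f["image"][:,:,::-1])
    for t in["rod","stand_seat","tray","crock","faceplate","bone","foot"]:
        for r in arm.cut_out(f,t): print(n,t,round(r["conf"],2),r["rect"])
    P=cloud(f)
    b=(215,285,235,295) if n=="top" else(170,260,265,330)
    S=P[b[0]:b[1],b[2]:b[3]].reshape(-1,3);q=S[(S[:,2]>225)&(S[:,2]<245)];print(len(q),np.median(q,0),cv2.minAreaRect(q[:,:2].astype(np.float32)) if len(q)>3 else None)
a=load("side")["image"][165:260,262:342];b=load("side22")["image"][165:260,262:342]
cv2.imwrite("pics/c22.png",cv2.resize(np.hstack([a,b]),None,fx=5,fy=5,interpolation=cv2.INTER_CUBIC)[:,:,::-1])
E
```

```text
16.7167 [264.68 484.97 301.22] jaw az 104.36126983048949 zdir [-0.03 -0.01 -1.  ] q [0.91 0.29 0.25 1.56 0.02 0.66] F [-0.45 -1.02  0.56] w 51.005086284839386
side rod 0.84 [291.3, 177.6, 302.6, 239.7]
side rod 0.68 [217.7, 238.0, 226.4, 280.1]
side stand_seat 0.85 [276.1, 191.1, 320.4, 256.0]
side tray 0.61 [365.0, 245.2, 437.2, 307.2]
side tray 0.6 [291.2, 179.3, 303.6, 239.3]
side crock 0.72 [293.1, 180.0, 305.1, 235.2]
side faceplate 0.7 [260.0, 178.7, 291.7, 204.0]
side bone 0.7 [282.6, 275.0, 329.0, 284.2]
side bone 0.66 [289.5, 181.9, 306.2, 240.0]
side foot 0.73 [328.1, 333.4, 349.9, 354.6]
53 [489.8 258.8 232.8] ((490.26959228515625, 259.2095947265625), (24.67279815673828, 21.829833984375), 65.43924713134766)
top rod 0.72 [247.3, 231.5, 268.0, 266.3]
top rod 0.59 [197.2, 342.8, 279.9, 368.3]
top stand_seat 0.85 [90.6, 287.1, 150.0, 335.8]
top stand_seat 0.74 [241.4, 222.1, 288.2, 281.4]
top tray 0.95 [339.1, 169.7, 416.2, 233.3]
top crock 0.63 [467.9, 236.5, 515.4, 276.9]
top faceplate 0.84 [158.6, 223.8, 202.3, 261.9]
top bone 0.6 [309.9, 258.0, 342.0, 304.3]
top foot 0.86 [414.1, 282.7, 435.7, 304.3]
top foot 0.4 [159.5, 223.6, 203.6, 267.2]
101 [488.2 261.9 235.2] ((488.6541442871094, 262.8181457519531), (20.70244026184082, 18.55123519897461), 18.713512420654297)
```

View pics/c22.png

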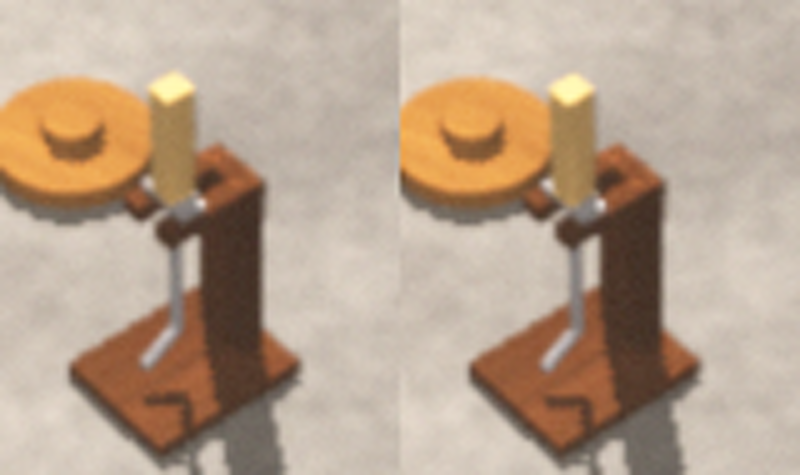

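View pics/top22.png

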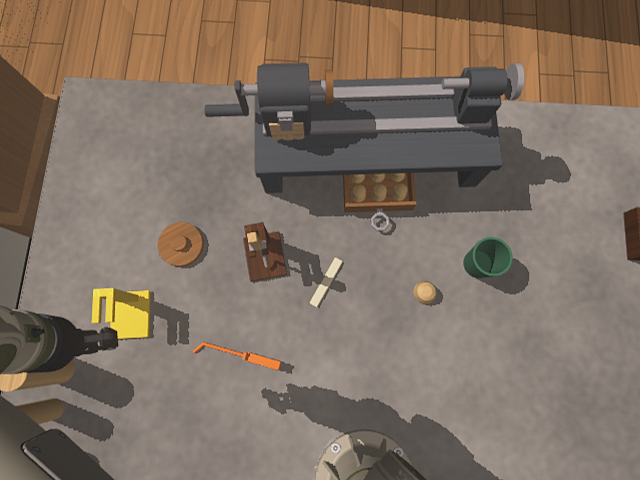

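View pics/side22.png

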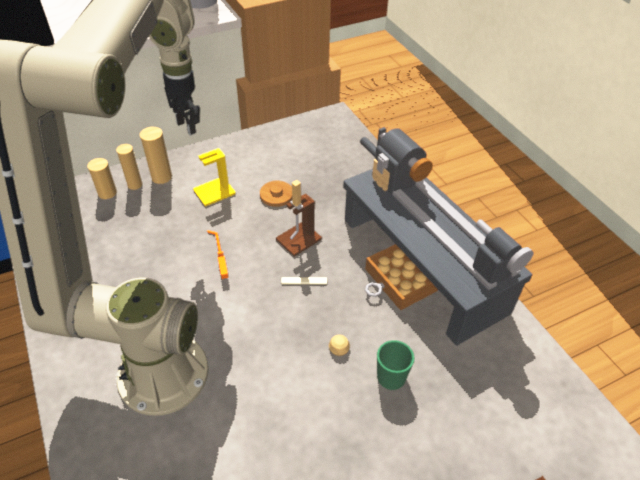

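The rod hangs upright in the dark stand, side (297,208), matching the first picture. The tray is out with the ring at side (374,290), and the bystanders are where they were. A last check on the tray against the picture taken at the stop, then I hand in.

Run:
```python
from h import *
a=load("side14")["image"][255:305,385:440];b=load("side22")["image"][255:305,385:440]
g=lambda x:cv2.cvtColor(x,cv2.COLOR_RGB2GRAY).astype(np.float32)
print("tray shift px",cv2.phaseCorrelate(g(a),g(b)))
for n,bx in(("bone",(265,295,275,335)),("foot",(322,360,320,356)),("crock",(335,392,372,420)),("plate",(175,210,258,288))):
    a=load("side")["image"];b=load("side22")["image"];s=slice(*bx[:2]),slice(*bx[2:])
    print(n,cv2.phaseCorrelate(g(a[s]),g(b[s])))
from station import arm
print(arm.close_job())
```

```text
tray shift px ((-0.09414734351749843, 0.03638896244456902), 0.9915927324295044)
bone ((-0.0854583758096048, 0.029003905280374553), 0.9564155872662862)
foot ((-0.02673647199770457, 0.04136736264574381), 0.9683942993481954)
crock ((0.0046624760487148365, -0.044066531851569835), 0.9915035905109512)
plate ((-0.05927032045987701, -0.1018595871715462), 1.0107024803205773)
the job is handed in; nothing more can be done
None
```

The tray is drawn out to its stop and the steel rod hangs upright in the dark stand again. I handed the job in at about 17 s on the robot's clock.

**What I did:** I gripped the rod by its handle, lifted it out of the fork and slanted it 33° under the bed. The claw went into the ring and I drew the tray until it stopped. The pull rose to about 15 N while the tray stood still, with the ring about 78 mm in front of the bed edge. I then unhooked, stood the rod upright, seated it in the fork, released it and moved the arm clear.

**Last checks:**
- **Tray:** it moved less than 0.1 px from the picture taken at the stop.
- **Bystanders:** crock, faceplate, bone and foot each moved about 0.1 px or less from the first picture.
- **Rod:** its handle top is within about 1.5 mm of where it started, and the shaft looks upright.

**What disagreed:**
- **Fingertips:** they sit about 31 mm short of the reported TCP, so I set the grip height from the pictures.
- **Slant:** I first tried 50°, but joint 3 came to its limit (it read −1.03, the edge of its range), so I went to 33°.
- **Rod in the grip:** it pivoted about 2.3° when it met the stop, which I corrected before hanging it up.
- **Tray at the start:** the ring measured only about 17 mm behind the edge, not 32, so the tray was either already about 15 mm out or my edge estimate is off.
- **Cameras:** the two differ by about 4 mm.

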